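# Clear the tea tins away into the secret drawer

## Task

Tidy the tea shelf: first move the honey pot out of the drawer's way and stand it on the tea board, midway between the kettle and the teapot and in line with them. Then feel along the groove in the top of the tea chest until you drop into its finger well, press the catch there so that the secret drawer springs out, and pull the drawer all the way out. Stand every tea tin upright in the drawer, then push it shut until it clicks home and stays; never tip the honey pot over, and leave the kettle, teapot, caddy and coasters where they are.

Things in the scene. Friction and masses are not known exactly. Their poses are not given: they have to be found in the camera images.
- chest: The fixed dark wooden tea chest; origin in the middle of its underside, x from its front (towards the robot) to its back. 220 deep (x), 340 wide (y), 116 high. The secret drawer fills its front below z = 88; it has no handle. A groove is cut in its top, just behind the front edge.
- groove_mid (a point): Middle of the groove's floor, 108 above the shelf; axes as the chest. Groove: 85 along y either way from here, 44 wide (x), 8 deep. Somewhere along it, centred within 40 of here, its floor has an upright-walled finger well 48 long (y), 44 wide, to be found by feel or close sight. The well's bottom, 11 below the groove's floor, is the catch plate.
- catch (a joint): The catch plate at the bottom of the finger well: 0 up, 0.007 m pressed fully down. It takes 2 N to start and about 6 N (under 10 N) to press fully, and springs back up by itself. Fully pressed, it frees the drawer's bolt.
- drawer (a joint): Drawer travel: 0 shut, 0.15 m fully out (towards -x of the chest). Pressing the catch lets a spring push it out to about 0.085; beyond that it slides freely (2 to 5 N) and stays where it is left. To shut it, push its front home against the spring (about 15 N at the end) until the bolt snaps in; let go earlier and it springs out again. Bolted, it reads under 0.003.
- drawer_edge (a point): Middle of the top edge of the drawer's front board; moves with the drawer; axes as the chest. The board is 312 wide (y), 14 thick (x), 80 high, its top 88 above the shelf. Once the drawer has sprung out, the board can be pinched across its thickness from above, one finger behind it.
- drawer_floor (a point): Point on the drawer's floor, 14 above the shelf, on its middle line, 66 behind the front board's inner face; moves with the drawer; axes as the chest. Inside: 296 wide (y), from -66 to +110 in x; side walls 30 high. Fully out, the 136 behind the front board lie clear of the chest. Four tins fit in one row along y, 72 apart. Headroom in the shut chest: z = 90.
- honey_pot_center (a point): Centre of the honey pot, 42 above its underside: white straight ceramic crock with two yellow bands, 60 in diameter, 84 high, 350 g. A wooden dipper is fixed across its top along this frame's y (60 either way, up to z = 108), so grip the crock across x, near its top, as the chest beside it is 116 high. It starts in front of the chest, in the drawer's way.
- board_mid (a point): Centre of the top of the fixed tea board: slatted brown wood, 520 long (x), 190 wide (y), 18 high. Kettle and teapot stand on its long middle line, 168 either side of this point, which is thus midway between them.
- kettle_base (a point): Middle of the underside of the copper-toned kettle on the board: 148 in diameter, 177 high with its knob, spout towards -y to 135 and black handle towards +y to 120 of its axis; at either end of the board. Leave it.
- teapot_base (a point): Middle of the underside of the round blue teapot on the board: 136 in diameter, 129 high, spout towards -y and handle towards +y to 120 of its axis; at the other end. Leave it.
- tin_green_center (a point): Centre of the grey-green tea tin, half-way up: upright cylinder 58 in diameter and 70 high, about 160 g; z is its axis. None if it is not there this time.
- tin_cream_center (a point): Centre of the cream tea tin, half-way up: upright cylinder 58 in diameter and 70 high, about 160 g; z is its axis. None if it is not there this time.
- tin_red_center (a point): Centre of the dark red tea tin, half-way up: upright cylinder 58 in diameter and 70 high, about 160 g; z is its axis. None if it is not there this time.
- tin_navy_center (a point): Centre of the navy blue tea tin, half-way up: upright cylinder 58 in diameter and 70 high, about 160 g; z is its axis. None if it is not there this time.
- caddy_center (a point): Centre of the clear acrylic caddy of tea bags, 114 x 134 x 92 high. Leave it.
- coasters_center (a point): Centre of the bamboo coaster stack, 90 x 90 x 32 high. Leave it.

How it is judged:
On the way, in this order (a step that is already met when the one before it is completed fails the run):
1. honey pot stands released on the tea board, midway between kettle and teapot (x of honey_pot_center in the frame of board_mid between -0.02 and 0.02 m and y of honey_pot_center in the frame of board_mid between -0.02 and 0.02 m and z of honey_pot_center in the frame of board_mid between 0.036 and 0.048 m and angle between honey_pot_center's own z axis and vertical below 0.1 rad and contact force between the fingers and honey_pot below 0.2 N), for 0.3 s.
2. catch in the finger well pressed (value of joint catch above 0.005 m).
3. drawer pulled all the way out (value of joint drawer above 0.135 m), for 0.2 s.
4. every tin stands upright in the open drawer, let go (x of tin_green_center in the frame of drawer_floor between -0.042 and 0.092 m and y of tin_green_center in the frame of drawer_floor between -0.123 and 0.123 m and z of tin_green_center in the frame of drawer_floor between 0.029 and 0.041 m and angle between each of tin_green_center, tin_cream_center, tin_red_center, tin_navy_center's own z axis and vertical below 0.15 rad and x of tin_cream_center in the frame of drawer_floor between -0.042 and 0.092 m and y of tin_cream_center in the frame of drawer_floor between -0.123 and 0.123 m and z of tin_cream_center in the frame of drawer_floor between 0.029 and 0.041 m and x of tin_red_center in the frame of drawer_floor between -0.042 and 0.092 m and y of tin_red_center in the frame of drawer_floor between -0.123 and 0.123 m and z of tin_red_center in the frame of drawer_floor between 0.029 and 0.041 m and x of tin_navy_center in the frame of drawer_floor between -0.042 and 0.092 m and y of tin_navy_center in the frame of drawer_floor between -0.123 and 0.123 m and z of tin_navy_center in the frame of drawer_floor between 0.029 and 0.041 m and value of joint drawer above 0.1 m and contact force between the fingers and tin_green below 0.2 N and contact force between the fingers and tin_cream below 0.2 N and contact force between the fingers and tin_red below 0.2 N and contact force between the fingers and tin_navy below 0.2 N), for 0.2 s.
5. drawer pushed home and bolted (value of joint drawer below 0.004 m and value of joint catch below 0.0015 m), for 0.3 s.
At the end, for the whole second after the job is handed in: Drawer bolted shut (under 4 mm out), catch up again (under 1.5 mm); every tin stands in it, within 9 degrees of upright; honey pot at rest on the board, within 6 degrees of upright and 20 mm along and across of the point midway between kettle and teapot (all of step 5 and x of honey_pot_center in the frame of board_mid between -0.02 and 0.02 m and y of honey_pot_center in the frame of board_mid between -0.02 and 0.02 m and z of honey_pot_center in the frame of board_mid between 0.036 and 0.048 m and angle between honey_pot_center's own z axis and vertical below 0.1 rad and x of tin_green_center in the frame of drawer_floor between -0.042 and 0.092 m and y of tin_green_center in the frame of drawer_floor between -0.123 and 0.123 m and z of tin_green_center in the frame of drawer_floor between 0.029 and 0.041 m and angle between each of tin_green_center, tin_cream_center, tin_red_center, tin_navy_center's own z axis and vertical below 0.15 rad and x of tin_cream_center in the frame of drawer_floor between -0.042 and 0.092 m and y of tin_cream_center in the frame of drawer_floor between -0.123 and 0.123 m and z of tin_cream_center in the frame of drawer_floor between 0.029 and 0.041 m and x of tin_red_center in the frame of drawer_floor between -0.042 and 0.092 m and y of tin_red_center in the frame of drawer_floor between -0.123 and 0.123 m and z of tin_red_center in the frame of drawer_floor between 0.029 and 0.041 m and x of tin_navy_center in the frame of drawer_floor between -0.042 and 0.092 m and y of tin_navy_center in the frame of drawer_floor between -0.123 and 0.123 m and z of tin_navy_center in the frame of drawer_floor between 0.029 and 0.041 m and linear speed of honey_pot below 0.02 m/s); the robot touches nothing.
It fails at once if the kettle is pushed away (more than 20 mm) or tipped (distance of kettle_base from where it was at the start of the episode above 0.02 m or angle between kettle_base's own z axis and vertical above 0.3 rad).
It fails at once if the teapot is pushed away (more than 20 mm) or tipped (distance of teapot_base from where it was at the start of the episode above 0.02 m or angle between teapot_base's own z axis and vertical above 0.3 rad).
It fails at once if the caddy is pushed away (more than 20 mm) or tipped (distance of caddy_center from where it was at the start of the episode above 0.02 m or angle between caddy_center's own z axis and vertical above 0.3 rad).
It fails at once if the coasters is pushed away (more than 20 mm) or tipped (distance of coasters_center from where it was at the start of the episode above 0.02 m or angle between coasters_center's own z axis and vertical above 0.3 rad).
It fails at once if the honey pot is tipped over (angle between honey_pot_center's own z axis and vertical above 0.6 rad).
Of tin_green, tin_cream, tin_red, tin_navy only 2 to 4 are there at a start; the rules pass over those that are not, and their reading is None.
At some moment in a run one of honey_pot, tin_green, tin_cream, tin_red, tin_navy may be knocked a few centimetres aside while the robot is not near it.
It also fails if it takes over 210 s, if anything falls off the work surface, if the arm or the gripper's body presses on something with over 40 N, if the wrist force passes 120 N, or if a joint passes its speed limit or range.

## Robot

A 6-joint arm with a two-finger parallel gripper is mounted at the origin on the work surface. World frame = base frame: x ahead of the robot, y to its left, z up, the work surface at z = 0. Lengths are in m, angles in rad, forces in N, time in s.
With the tool pointing down it reaches from about 0.225 to 0.725 m from the base axis. Payload 3.1 kg.
Tool frame: the origin (TCP) lies on the centre line of the jaws, within the pads' length; the fingertips stand 14 mm ahead of it and the grasp point (between the pads) lies 5 mm behind it (tcp_to_tips is the distance from the TCP to the fingertips, in m); z points along the fingers, y is the direction in which the jaws open and shut (so a half turn about z gives the same grasp; the last joint's range is limited). The gripper opens to 85 mm and grips with 20 to 120 N. Pads are 22 mm wide; open, the fingers measure 114 mm over their backs; the gripper's body (76 mm by 85 mm) begins 54 mm behind the grasp point. The pads swing forward as they close: fully open they stand 13 mm farther back than shut.
Start: joints at [1.094, 0.048, 0.099, 1.622, 0, 1.443], TCP at [0.179, 0.493, 0.245] pointing down, gripper open.
Joint ranges: [-2.91, 2.91], [-0.99, 1.94], [-1.21, 1.42], [-2.12, 2.29], [-1.49, 1.47], [-3.14, 3.14]. Speed limits (rad/s): [2.79, 2.79, 3.14, 3.14, 3.14, 3.14].

## Interface

Orientations are given as a unit quaternion [w, x, y, z].
In Python, from plant import read_state, read_camera, hand_in, look_for, pinpoint, tcp_to_tips gives the robot as it stands. The module is installed in compiled form; this text tells all that it offers.
- The arm moves only by the shell command python3 -m inch 'ROWS' [OPENING] [FORCE]. ROWS is JSON, a list of rows, each a list of 6 numbers: the shift along the tool's x, y, z in m, then the turn, a rotation vector about the tool's x, y, z in rad. A call has exactly 10 rows; each row shifts and turns the pose as measured when the row begins, along the tool's axes as they then stand; what a row does not reach is not made up. A row lasts 1/8 s, in which the tool goes at most 62.5 mm and 10.7 degrees, less where a joint would pass 70% of its speed; a pose out of reach is approached as far as the arm can. A call with a gripper value outside its range is refused whole. OPENING is the opening, from 0 (shut) to 1 (fully open), set as the call begins (- or left out, the last holds). The fingers move at their own pace and stop on an object; FORCE is the grip in N (left out, the last holds). Time passes only in rows, so rows that do not move let the fingers close, or fill a call up. It gives the time, the measured TCP pose, the force and the opening at its end, in the units of the state.
- read_state(): the state, without advancing time (a new reading comes with each control period).
- read_camera(name): name is "scene" or "side" or "wrist"; returns a dict with "frame" (420x560x3 uint8, blue, green, red), "mtx" (3x3 intrinsics, pixels), "k1" (the pictures are not rectified: a ray, as slopes to the right and down, at radius r is drawn at 1 + k1 r^2 times it, then the intrinsics apply), "origin" and "orientation" of the camera in the world; the wrist camera has in their place "T_tool_cam" (4x4, takes a point from camera to tool coordinates, whose origin is the TCP and whose axes are the flange's). Camera axes: x right, y down, z forward; pixel columns grow to the right and rows downward; lengths in m; the calibration is good to about 2 mm. A picture is of the moment at which its call begins: read the wrist's pose just before it. There is no depth.
- hand_in(): hands the job in, once; it reports no verdict.
Trained networks look in a picture, given as the dict that the camera call returned (one of the last four; its "shot" number tells which), for a name from the list of things; names that differ only in an ending like _2 or _b are one class to them, and where a whole thing is asked for, a point or a joint stands for the part that bears it (a point fixed in the world has none). Each returns a list of dicts, best first, with "score" (0 to 1); they miss things now and then, are a little off and sometimes report something else, mostly with a low value. They report only what shows in the picture. A call takes as long as a camera call.
- look_for(picture, query): "at" ([column, row] in pixels, amid what is visible of it).
- pinpoint(picture, query): "at" ([column, row] in pixels: a listed point, or the origin of a listed thing).
The state is a dict: "time": time; "joint_positions": joint angles; "dq": joint speeds; "joint_efforts": joint torques, N m; "tool_pos": TCP position; "tcp_rot": TCP orientation; "force": force on the tool from outside, world axes, zero at the start; "ft_torque": the same for the moment, N m; "grip_width": finger opening in m.
Only numpy, scipy, OpenCV 4.12 (cv2) and the standard library are available. Lean on these libraries where they do the work, as an engineer would, in place of code of your own. Each camera call takes 0.05 s, during which the arm holds its last target.

## Working session

There is one attempt and no reset: what is moved stays moved. The work goes in short steps, Python scripts to look and compute and a shell command to move; the robot and the scene stay as the last step left them, time stands still between calls to the robot, and variables do not carry over. Pictures are saved under pics/ and viewed, and the job is handed in when it is done.

```bash
mkdir -p pics; ls
python3 - <<'E'
from plant import *
import cv2
s=read_state();print(s)
for n in ["scene","side","wrist"]:
    p=read_camera(n);cv2.imwrite(f"pics/{n}0.png",p["frame"]);print(n,{k:v for k,v in p.items() if k!="frame"})
print(tcp_to_tips)
E
```

```text
pics
{'time': 0.0, 'joint_positions': array([ 1.09421577e+00,  4.87442002e-02,  9.75969483e-02,  1.62199516e+00,
       -3.04358521e-06,  1.44300830e+00]), 'dq': array([-0.00258655,  0.00093653,  0.00090936,  0.00042916, -0.00119641,
        0.00291748]), 'joint_efforts': array([ 1.56306328e-04, -3.38776481e+01,  3.20018113e+01,  2.00817164e-02,
       -1.09514613e-04, -4.08055627e-06]), 'tool_pos': array([0.1791664 , 0.4928697 , 0.24412008]), 'tcp_rot': array([-3.47651365e-04,  1.73513469e-01,  9.84830798e-01, -1.12034154e-03]), 'force': array([-0.12327153,  0.56500708,  0.52977549]), 'ft_torque': array([0.00918748, 0.02495859, 0.00051505]), 'grip_width': 0.08513589077847813}
scene {'mtx': array([[462.39258311,   0.        , 278.41663203],
       [  0.        , 462.39258311, 204.65011469],
       [  0.        ,   0.        ,   1.        ]]), 'k1': -0.12390864459176888, 'origin': array([1.60386683, 0.56304217, 0.87174258]), 'orientation': array([-0.25250649,  0.44138094,  0.75967868, -0.40535372]), 'shot': 1}
side {'mtx': array([[517.42854955,   0.        , 271.67621611],
       [  0.        , 517.42854955, 200.47222511],
       [  0.        ,   0.        ,   1.        ]]), 'k1': -0.032982429116138676, 'origin': array([ 0.33465854, -1.25385895,  1.06754348]), 'orientation': array([-0.43516069,  0.89681715, -0.07306039,  0.03188021]), 'shot': 2}
wrist {'mtx': array([[320.04414842,   0.        , 276.47169694],
       [  0.        , 320.04414842, 207.04642716],
       [  0.        ,   0.        ,   1.        ]]), 'k1': -0.07274159732079558, 'T_tool_cam': array([[ 3.71947092e-05, -9.61898048e-01, -2.73408382e-01,
         6.87893093e-02],
       [ 9.99999996e-01,  5.92173288e-05, -7.22959692e-05,
        -7.45161729e-05],
       [ 8.57318657e-05, -2.73408379e-01,  9.61898046e-01,
        -1.28623951e-01],
       [ 0.00000000e+00,  0.00000000e+00,  0.00000000e+00,
         1.00000000e+00]]), 'shot': 3}
0.014
```

View pics/scene0.png

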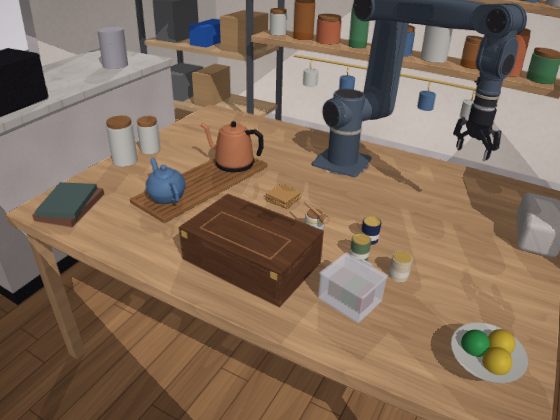

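View pics/side0.png

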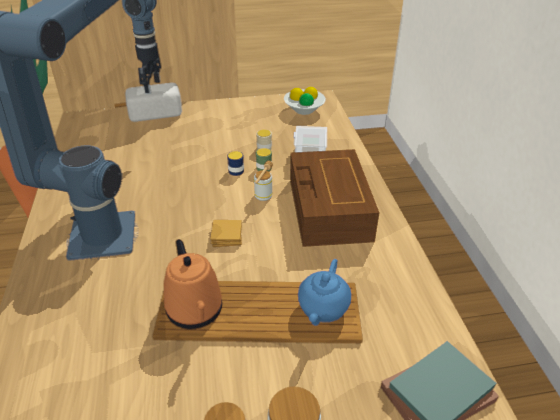

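View pics/wrist0.png

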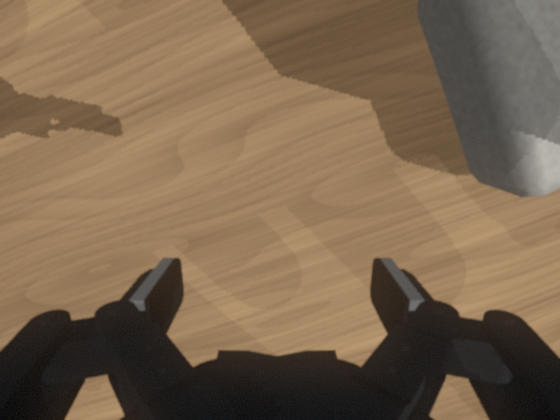

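```bash
cat > h.py <<'E'
from plant import *
import cv2, numpy as np
from scipy.spatial.transform import Rotation as R
def rot(q): return R.from_quat([q[1],q[2],q[3],q[0]])
def campose(p,s=None):
    if "origin" in p: return np.array(p["origin"]),rot(p["orientation"]).as_matrix()
    T=np.eye(4);T[:3,:3]=rot(s["tcp_rot"]).as_matrix();T[:3,3]=s["tool_pos"]
    C=T@p["T_tool_cam"];return C[:3,3],C[:3,:3]
def ray(p,uv,s=None):
    K=p["mtx"];d=np.array([(uv[0]-K[0,2])/K[0,0],(uv[1]-K[1,2])/K[1,1]])
    m=d.copy()
    for _ in range(20): m=d/(1+p["k1"]*(m@m))
    o,Rm=campose(p,s);v=Rm@np.array([m[0],m[1],1.]);return o,v/np.linalg.norm(v)
def onplane(p,uv,z,s=None):
    o,v=ray(p,uv,s);return o+v*(z-o[2])/v[2]
def proj(p,X,s=None):
    o,Rm=campose(p,s);c=Rm.T@(np.array(X)-o);m=c[:2]/c[2];m=m*(1+p["k1"]*(m@m));return p["mtx"][:2,:2]@m+p["mtx"][:2,2]
def tri(rs):
    A=np.zeros((3,3));b=np.zeros(3)
    for o,v in rs:
        M=np.eye(3)-np.outer(v,v);A+=M;b+=M@o
    X=np.linalg.solve(A,b)
    return X,[np.linalg.norm(np.cross(X-o,v)) for o,v in rs]
def cam(n,save=None):
    s=read_state();p=read_camera(n)
    if save: cv2.imwrite(f"pics/{save}.png",p["frame"])
    return s,p
def st():
    s=read_state();r=rot(s["tcp_rot"]).as_matrix()
    print("t%.2f pos %s x %s y %s z %s F %s grip %.4f"%(s["time"],s["tool_pos"].round(4),r[:,0].round(3),r[:,1].round(3),r[:,2].round(3),s["force"].round(1),s["grip_width"]));print("q",s["joint_positions"].round(2))
def togo(X,yaw=None,tilt0=True):
    "tool-frame shift to world X and rotvec to make tool z down with tool y at world angle yaw (mod pi)"
    s=read_state();r=rot(s["tcp_rot"]).as_matrix()
    d=r.T@(np.array(X)-s["tool_pos"])
    cy=np.arctan2(r[1,1],r[0,1])
    if yaw is None: yaw=cy
    else:
        yaw=cy+(yaw-cy+np.pi/2)%np.pi-np.pi/2
    y=np.array([np.cos(yaw),np.sin(yaw),0]);z=np.array([0,0,-1.]);x=np.cross(y,z)
    T=np.stack([x,y,z],1)
    print("shift",d.round(4),"turn",R.from_matrix(r.T@T).as_rotvec().round(4),"curyaw",round(cy,3))
E
cat > meas.py <<'E'
from h import *
s1,a=cam("scene");s2,b=cam("side")
names=["chest","groove_mid","drawer_edge","honey_pot_center","board_mid","kettle_base","teapot_base","tin_green_center","tin_cream_center","tin_red_center","tin_navy_center","caddy_center","coasters_center"]
for n in names:
    A=pinpoint(a,n)[:1];B=pinpoint(b,n)[:1]
    out=[n]
    for q in (A,B):
        if q: out.append((np.round(q[0]["at"],1).tolist(),round(q[0]["score"],2)))
    if A and B:
        X,e=tri([ray(a,A[0]["at"]),ray(b,B[0]["at"])]);out+=[X.round(3),np.round(e,3)]
    print(*out)
E
python3 meas.py; python3 -c "
from h import *
st()"
```

```text
chest ([250.0, 262.9], 0.59) ([327.9, 206.9], 0.95) [ 0.723  0.014 -0.001] [0.006 0.006]
groove_mid ([265.3, 214.5], 0.86) ([310.5, 185.8], 0.93) [0.646 0.005 0.112] [0.009 0.009]
drawer_edge ([297.1, 189.7], 0.78)
honey_pot_center ([315.5, 225.1], 0.83) ([262.4, 186.2], 0.86) [0.516 0.117 0.04 ] [0.002 0.002]
board_mid ([203.4, 175.7], 0.56) ([255.4, 305.8], 0.91) [ 0.426 -0.379  0.029] [0. 0.]
kettle_base ([234.5, 161.5], 0.64)
teapot_base ([169.5, 194.0], 0.82)
tin_green_center ([360.7, 248.3], 0.6) ([267.9, 162.5], 0.69) [0.553 0.276 0.032] [0.01 0.01]
tin_cream_center ([396.8, 263.5], 0.62) ([264.3, 136.6], 0.66) [0.57  0.399 0.051] [0.006 0.006]
tin_red_center
tin_navy_center ([284.9, 197.1], 0.74) ([234.3, 163.1], 0.7) [0.466 0.032 0.141] [0.063 0.063]
caddy_center ([351.9, 283.9], 0.77) ([311.6, 147.1], 0.93) [0.724 0.316 0.05 ] [0.006 0.006]
coasters_center ([286.8, 193.6], 0.6) ([228.9, 230.8], 0.69) [ 0.381 -0.06   0.023] [0.008 0.008]
t1.55 pos [0.1794 0.4934 0.2453] x [-0.94   0.342  0.   ] y [ 0.342  0.94  -0.   ] z [-0. -0. -1.] F [1.  0.3 0.6] grip 0.0854
q [ 1.09  0.05  0.1   1.62 -0.    1.44]
```

Run:
```python
from h import *
s,b=cam("side");s,a=cam("scene")
c=cv2.resize(b["frame"][120:260,210:390],None,fx=4,fy=4,interpolation=cv2.INTER_CUBIC);cv2.imwrite("pics/sc.png",c)
c=cv2.resize(a["frame"][180:310,170:370],None,fx=4,fy=4,interpolation=cv2.INTER_CUBIC);cv2.imwrite("pics/ac.png",c)
c=cv2.resize(b["frame"][230:350,140:380],None,fx=3,fy=3,interpolation=cv2.INTER_CUBIC);cv2.imwrite("pics/bc.png",c)
```

```text
(no output)
```

View pics/sc.png

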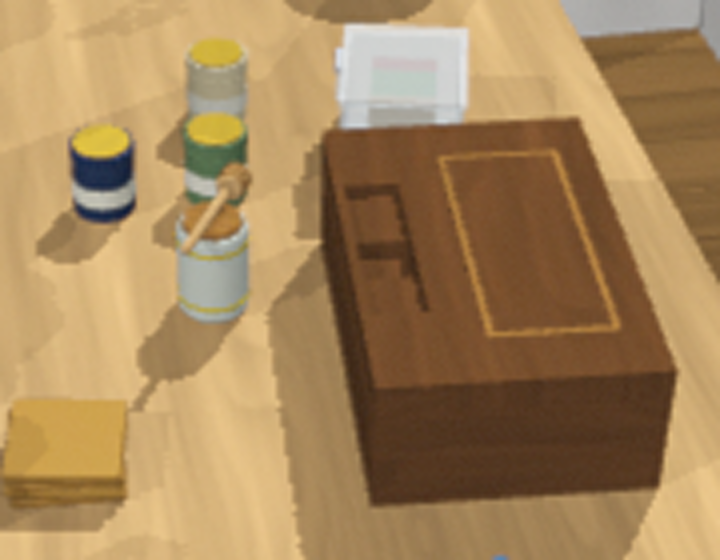

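View pics/ac.png

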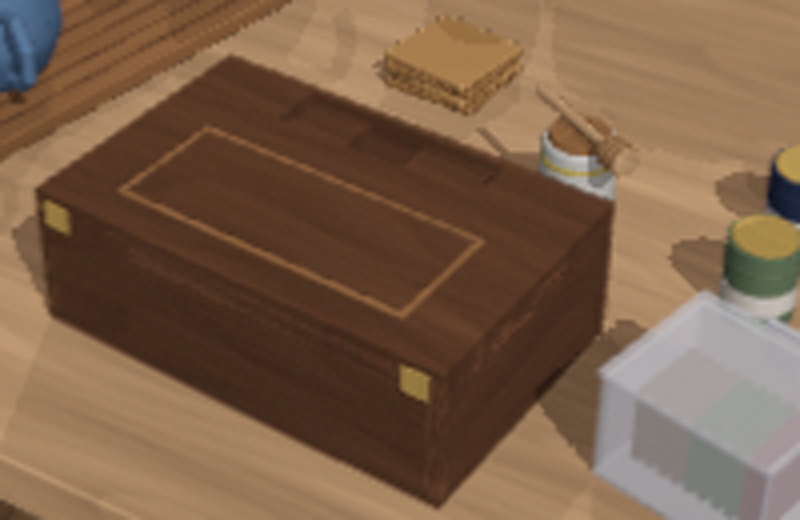

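View pics/bc.png

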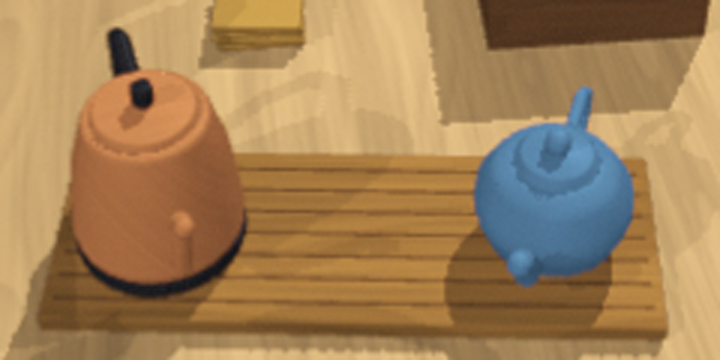

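Run:
```python
from h import *
s,b=cam("side");s,a=cam("scene")
f=lambda u,v:(210+u/4,120+v/4)
g=lambda u,v:(170+u/4,180+v/4)
for n,u in dict(FL=(325,133),BL=(578,118),BR=(673,372),FR=(375,388)).items(): print(n,onplane(b,f(*u),.116))
for n,u in dict(FL=(613,205),BL=(440,378),BR=(38,188),FR=(232,56)).items(): print(n,"scene",onplane(a,g(*u),.116))
for n,u in dict(gBL=(402,186),gBR=(428,310)).items(): print(n,onplane(b,f(*u),.116))
for n,u in dict(wL=(360,243),wL2=(410,243)).items(): print(n,onplane(b,f(*u),.108))
for n,u in dict(gL=(495,180),gR=(285,118)).items(): print(n,"scene",onplane(a,g(*u),.116))
for n,u in dict(w1=(355,145),w2=(425,150)).items(): print(n,"scene",onplane(a,g(*u),.108))
h=lambda u,v:(140+u/3,230+v/3)
for n,u in dict(FRt=(648,158),NR=(665,328),NL=(42,325)).items(): print(n,onplane(b,h(*u),.018 ))
# tins & pot, tops
for n,u,z in [("navy",(102,142),.07),("green",(216,130),.07),("cream",(217,53),.07),("pot",(213,219),.084)]: print(n,onplane(b,f(*u),z))
print("green scene",onplane(a,g(765,238),.07))
for n in ["tin_navy_center","tin_green_center","tin_cream_center","kettle_base","teapot_base"]:
  for c in (a,b):
    for q in pinpoint(c,n): print(n,q["score"],q["at"],onplane(c,q["at"],.018 if "base" in n else .035))
    for q in look_for(c,n)[:1]: print("look",n,q["score"],q["at"],onplane(c,q["at"],.09 if "base" in n else .035))
```

```text
FL [0.6257119  0.18022421 0.116     ]
BL [0.84156489 0.16713952 0.116     ]
BR [ 0.81356213 -0.17034247  0.116     ]
FR [ 0.59836771 -0.15208241  0.116     ]
FL scene [0.62788412 0.18914922 0.116     ]
BL scene [0.84619023 0.17180191 0.116     ]
BR scene [ 0.81649628 -0.16383765  0.116     ]
FR scene [ 0.60137782 -0.14645747  0.116     ]
gBL [0.672392   0.09276383 0.116     ]
gBR [ 0.65612085 -0.07007866  0.116     ]
wL [0.62554876 0.03242548 0.108     ]
wL2 [0.66429634 0.02585506 0.108     ]
gL scene [0.64345747 0.10493847 0.116     ]
gR scene [ 0.65330184 -0.06422136  0.116     ]
w1 scene [ 0.64684307 -0.00793142  0.108     ]
w2 scene [0.62609476 0.03900141 0.108     ]
FRt [ 0.70858152 -0.3345125   0.018     ]
NR [ 0.66934163 -0.51731717  0.018     ]
NL [ 0.16689734 -0.43133186  0.018     ]
navy [0.44463661 0.26833475 0.07      ]
green [0.5459099  0.27049388 0.07      ]
cream [0.56619374 0.40043757 0.07      ]
pot [0.52086248 0.11745088 0.084     ]
green scene [0.54888776 0.27826478 0.07      ]
tin_navy_center 0.87 [368.4, 232.8] [0.45904378 0.27308771 0.035     ]
look tin_navy_cen
[... 392 characters left out ...]
0.52323161 0.25413489 0.035     ]
look tin_green_center 0.86 [262.1, 155.6] [0.54350801 0.30479702 0.035     ]
tin_cream_center 0.88 [399.4, 265.7] [0.56338735 0.40339851 0.035     ]
look tin_cream_center 0.55 [399.2, 265.1] [0.56111559 0.40213084 0.035     ]
tin_cream_center 0.5 [265.8, 139.3] [0.57355609 0.41353888 0.035     ]
look kettle_base 0.65 [233.7, 144.3] [ 0.25064784 -0.35887074  0.09      ]
look kettle_base 0.57 [188.2, 288.7] [ 0.26131249 -0.34792083  0.09      ]
teapot_base 0.83 [169.4, 193.5] [ 0.57517854 -0.41649732  0.018     ]
look teapot_base 0.56 [167.8, 183.7] [ 0.61656174 -0.37911169  0.09      ]
look teapot_base 0.59 [326.6, 295.8] [ 0.59881256 -0.4277438   0.09      ]
```

Run:
```python
from h import *
s,b=cam("side");s,a=cam("scene")
f=lambda u,v:(210+u/4,120+v/4)
g=lambda u,v:(170+u/4,180+v/4)
A=onplane(b,f(190,246),.096);B=onplane(b,f(236,182),.1);print(A,B,np.arctan2(*(B-A)[[1,0]]))
A=onplane(a,g(542,92),.096);B=onplane(a,g(620,158),.1);print(A,B,np.arctan2(*(B-A)[[1,0]]))
togo([.519,.118,.25],.3)
```

```text
[0.49514344 0.06716594 0.096     ] [0.54426237 0.14407631 0.1       ] 1.0024402560832169
[0.49431858 0.0701567  0.096     ] [0.55101564 0.16156223 0.1       ] 1.0155980291140816
shift [-0.4474 -0.2367 -0.0047] turn [-0.    -0.     0.922] curyaw 1.222
```

```bash
cat >> h.py <<'E'
def plan(X,yaw=None,n=10,exact=False):
    s=read_state();r=rot(s["tcp_rot"]);p=np.array(s["tool_pos"]);M=r.as_matrix()
    cy=np.arctan2(M[1,1],M[0,1])
    ty=cy if yaw is None else (yaw if exact else cy+(yaw-cy+np.pi/2)%np.pi-np.pi/2)
    if exact: ty=cy+(yaw-cy+np.pi)%(2*np.pi)-np.pi
    y=np.array([np.cos(ty),np.sin(ty),0]);z=np.array([0,0,-1.]);x=np.cross(y,z)
    rv=R.from_matrix(M.T@np.stack([x,y,z],1)).as_rotvec()/n
    X=np.array(X);d=(X-p)/n;rows=[]
    for i in range(n):
        rows.append(np.round(np.r_[r.inv().apply(d),rv],3).tolist());r=r*R.from_rotvec(rv)
    print("step mm",np.linalg.norm(d)*1000);print(" ".join(str(q).replace(" ","") +"," for q in rows))
E
python3 -c "
from h import *
plan([.519,.118,.25],2.58)"
```

```text
step mm 50.61949821983254
[-0.045,-0.024,-0.0,0.0,-0.0,-0.136], [-0.041,-0.03,-0.0,0.0,-0.0,-0.136], [-0.037,-0.035,-0.0,0.0,-0.0,-0.136], [-0.032,-0.039,-0.0,0.0,-0.0,-0.136], [-0.026,-0.043,-0.0,0.0,-0.0,-0.136], [-0.02,-0.047,-0.0,0.0,-0.0,-0.136], [-0.013,-0.049,-0.0,0.0,-0.0,-0.136], [-0.007,-0.05,-0.0,0.0,-0.0,-0.136], [0.0,-0.051,-0.0,0.0,-0.0,-0.136], [0.007,-0.05,-0.0,0.0,-0.0,-0.136],
```

```bash
python3 -m inch '[[-0.045,-0.024,0,0,0,-0.136],[-0.041,-0.03,0,0,0,-0.136],[-0.037,-0.035,0,0,0,-0.136],[-0.032,-0.039,0,0,0,-0.136],[-0.026,-0.043,0,0,0,-0.136],[-0.02,-0.047,0,0,0,-0.136],[-0.013,-0.049,0,0,0,-0.136],[-0.007,-0.05,0,0,0,-0.136],[0,-0.051,0,0,0,-0.136],[0.007,-0.05,0,0,0,-0.136]]' 1
python3 - <<'E'
from h import *
st();s,w=cam("wrist","w1")
E
```

```text
time: 4.1
tool_pos: [0.5374, 0.1174, 0.2461]
tcp_rot: [0.003, -0.508, 0.862, 0.0]
force: [0.3, -0.3, 0.2]
grip_width: 0.0853
t4.10 pos [0.5374 0.1174 0.2461] x [-0.484 -0.875 -0.006] y [-0.875  0.484 -0.002] z [ 0.005  0.004 -1.   ] F [ 0.3 -0.3  0.2] grip 0.0853
q [ 0.09  0.11  0.16  1.62  0.   -0.97]
```

View pics/w1.png

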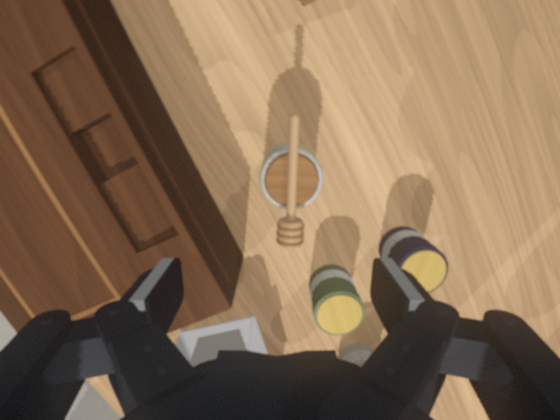

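Run:
```python
from h import *
s,w=cam("wrist");st()
c=cv2.resize(w["frame"][0:320,0:400],None,fx=2,fy=1.8,interpolation=cv2.INTER_CUBIC);c=cv2.resize(w["frame"][0:270,20:240],None,fx=2.2*1.6,fy=2.2,interpolation=cv2.INTER_CUBIC)
c=cv2.resize(w["frame"][30:260,10:260],None,fx=2.6,fy=2.6,interpolation=cv2.INTER_CUBIC);cv2.imwrite("pics/w2.png",c)
print("pot",onplane(w,(291,179),.084,s))
A=onplane(w,(295,117),.096,s);B=onplane(w,(290,240),.1,s);print(A,B,np.arctan2(*(B-A)[[1,0]]))
print("green",onplane(w,(338,313),.07,s));print("navy",onplane(w,(427,271),.07,s))
for n in ["groove_mid","drawer_edge","honey_pot_center","tin_green_center","tin_navy_center"]:
    for q in pinpoint(w,n)[:1]: print(n,q)
```

```text
t4.20 pos [0.5392 0.1149 0.2448] x [-0.492 -0.871 -0.004] y [-0.871  0.492 -0.003] z [ 0.005  0.002 -1.   ] F [0.4 0.3 0.2] grip 0.0853
q [ 0.09  0.11  0.17  1.62  0.   -0.97]
pot [0.52511823 0.10627743 0.084     ]
[0.49628942 0.05913785 0.096     ] [0.55184741 0.15272074 0.1       ] 1.0350392384652698
green [0.55150098 0.26548341 0.07      ]
navy [0.44609396 0.26596171 0.07      ]
groove_mid {'at': [117.5, 157.3], 'score': 0.66}
drawer_edge {'at': [152.6, 142.9], 'score': 0.7}
tin_green_center {'at': [340.8, 301.2], 'score': 0.61}
tin_navy_center {'at': [417.2, 258.4], 'score': 0.76}
```

View pics/w2.png

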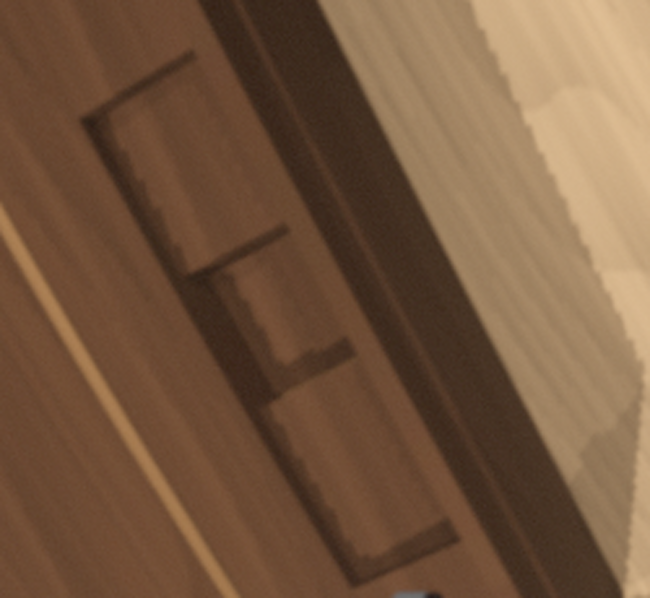

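Run:
```python
from h import *
s,w=cam("wrist");st()
f=lambda u,v:(10+u/2.6,30+v/2.6)
for n,u,z in [("gBR",(83,120),.116),("gBL",(355,585),.116),("gFR",(192,52),.116),("gFL",(458,538),.116),("wBR",(190,275),.108),("wFR",(288,228),.108),("wBL",(268,403),.108),("wFL",(353,345),.108),("FR?",(205,0),.116),("FL?",(523,598),.116)]:
    print(n,onplane(w,f(*u),z,s).round(4))
print("pot",onplane(w,(291,179),.084,s))
a=cam("scene","s1")[1];b=cam("side","d1")[1]
for c in (a,b,w):
    for q in pinpoint(c,"honey_pot_center")[:1]: print(q,onplane(c,q["at"],.042,s))
```

```text
t4.50 pos [0.5356 0.1198 0.2463] x [-0.487 -0.873 -0.006] y [-0.873  0.487 -0.002] z [ 0.005  0.004 -1.   ] F [0.2 0.9 0.5] grip 0.0857
q [ 0.1   0.1   0.16  1.62  0.   -0.97]
gBR [ 0.6486 -0.0615  0.116 ]
gBL [0.6618 0.1061 0.116 ]
gFR [ 0.6069 -0.0584  0.116 ]
gFL [0.6206 0.109  0.116 ]
wBR [ 0.6515 -0.008   0.108 ]
wFR [ 0.6143 -0.0033  0.108 ]
wBL [0.654  0.0392 0.108 ]
wFL [0.6173 0.0378 0.108 ]
FR? [ 0.595  -0.0681  0.116 ]
FL? [0.6133 0.1381 0.116 ]
pot [0.51847494 0.11471155 0.084     ]
{'at': [312.2, 225.6], 'score': 0.8} [0.52284091 0.11071613 0.042     ]
{'at': [263.9, 186.3], 'score': 0.72} [0.52128896 0.11031531 0.042     ]
```

```bash
python3 -m inch '[[0.006,0.006,0,0,0,0.02],[0.006,0.006,0,0,0,0.02],[0,0,0.02,0,0,0],[0,0,0.02,0,0,0],[0,0,0.02,0,0,0],[0,0,0.02,0,0,0],[0,0,0.015,0,0,0],[0,0,0.015,0,0,0],[0,0,0,0,0,0],[0,0,0,0,0,0]]' 1
python3 - <<'E'
from h import *
st();s,w=cam("wrist","w3");st()
E
```

```text
time: 6.0
tool_pos: [0.5165, 0.1147, 0.1351]
tcp_rot: [0.005, -0.486, 0.874, -0.0]
force: [-0.2, -0.8, -0.5]
grip_width: 0.0855
t6.00 pos [0.5165 0.1147 0.1351] x [-0.528 -0.849 -0.008] y [-0.849  0.528 -0.005] z [ 0.008  0.004 -1.   ] F [-0.2 -0.8 -0.5] grip 0.0855
q [ 0.09  0.05 -0.11  1.39  0.   -0.92]
t6.05 pos [0.5165 0.1147 0.1351] x [-0.528 -0.849 -0.008] y [-0.849  0.528 -0.005] z [ 0.008  0.004 -1.   ] F [ 0.3  0.1 -0.1] grip 0.0855
q [ 0.09  0.05 -0.11  1.39  0.   -0.93]
```

View pics/w3.png

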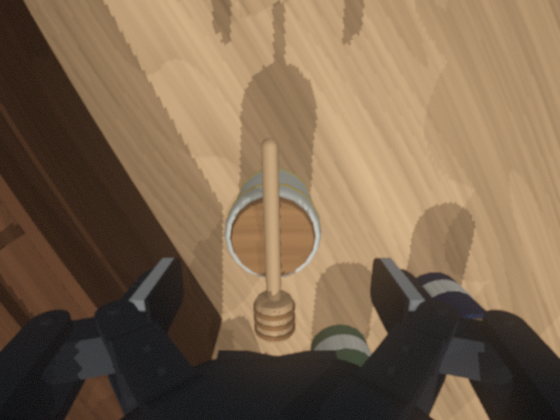

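Run:
```python
from h import *
s,w=cam("wrist")
X=onplane(w,(274,233),.084,s);print(X, rot(s["tcp_rot"]).inv().apply(X-s["tool_pos"]))
A=onplane(w,(268,143),.096,s);B=onplane(w,(274,318),.1,s);print(np.arctan2(*(B-A)[[1,0]]));st()
```

```text
[0.51746527 0.11214293 0.084     ] [ 0.00208207 -0.00196921  0.05104638]
1.0435289812441348
t6.10 pos [0.5166 0.1147 0.1352] x [-0.528 -0.849 -0.008] y [-0.849  0.528 -0.005] z [ 0.009  0.004 -1.   ] F [ 0.3 -0.6  0. ] grip 0.0855
q [ 0.09  0.05 -0.11  1.39  0.   -0.93]
```

```bash
python3 -m inch '[[0.001,-0.002,0.015,0,0,0],[0.001,0,0.015,0,0,0],[0,0,0.015,0,0,0],[0,0,0.015,0,0,0],[0,0,0.012,0,0,0],[0,0,0,0,0,0],[0,0,0,0,0,0],[0,0,0,0,0,0],[0,0,0,0,0,0],[0,0,0,0,0,0]]' 1
python3 -c "
from h import *
st()"
```

```text
time: 7.35
tool_pos: [0.519, 0.1122, 0.0593]
tcp_rot: [0.006, -0.486, 0.874, -0.001]
force: [-0.2, 0.0, -0.1]
grip_width: 0.0852
t7.35 pos [0.519  0.1122 0.0593] x [-0.528 -0.849 -0.009] y [-0.849  0.528 -0.007] z [ 0.011  0.004 -1.   ] F [-0.2  0.  -0.1] grip 0.0852
q [ 0.08  0.09 -0.22  1.24  0.   -0.93]
```

```bash
python3 -m inch '[[0,0,0,0,0,0],[0,0,0,0,0,0],[0,0,0,0,0,0],[0,0,0,0,0,0],[0,0,0,0,0,0],[0,0,0,0,0,0],[0,0,-0.01,0,0,0],[0,0,-0.01,0,0,0],[0,0,-0.02,0,0,0],[0,0,-0.02,0,0,0]]' 0 40
python3 -c "
from h import *
st();cam('scene','s2')"
```

```text
time: 8.6
tool_pos: [0.5155, 0.1117, 0.1189]
tcp_rot: [0.002, -0.486, 0.874, 0.001]
force: [-0.8, -0.5, -2.5]
grip_width: 0.059
t8.60 pos [0.5155 0.1117 0.1189] x [-0.528 -0.85  -0.005] y [-0.85   0.528 -0.001] z [ 0.003  0.003 -1.   ] F [-0.8 -0.5 -2.5] grip 0.0590
q [ 0.08  0.06 -0.14  1.37  0.   -0.93]
```

View pics/s2.png

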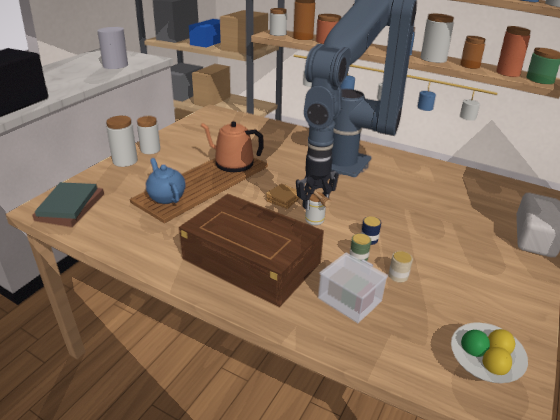

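```bash
python3 -m inch '[[0.02,-0.008,-0.03,0,0,0],[0.04,-0.016,-0.03,0,0,0],[0.05,-0.02,-0.02,0,0,0],[0.052,-0.021,-0.02,0,0,0],[0.052,-0.021,-0.02,0,0,0],[0.052,-0.021,0,0,0,0],[0.052,-0.021,0,0,0,0],[0.05,-0.02,0,0,0,0],[0.05,-0.02,0,0,0,0],[0.025,-0.01,0,0,0,0]]'
python3 -m inch '[[0,0,0,0,0,0],[0,0,0,0,0,0],[0,0,0,0,0,0],[0,0,0,0,0,0],[0,0,0,0,0,0],[0,0,0,0,0,0],[0,0,0,0,0,0],[0,0,0,0,0,0],[0,0,0,0,0,0],[0,0,0,0,0,0]]'
python3 -c "
from h import *
st();cam('scene','s3');cam('side','d3');cam('wrist','w4')"
```

```text
time: 9.9
tool_pos: [0.4337, -0.3725, 0.2452]
tcp_rot: [0.006, -0.489, 0.872, -0.004]
force: [0.3, -0.8, -2.9]
grip_width: 0.0595
time: 11.15
tool_pos: [0.4341, -0.3705, 0.2449]
tcp_rot: [0.007, -0.49, 0.872, -0.003]
force: [-0.2, -0.6, -2.4]
grip_width: 0.0591
t11.15 pos [ 0.4341 -0.3705  0.2449] x [-0.521 -0.854 -0.009] y [-0.854  0.521 -0.011] z [ 0.014  0.001 -1.   ] F [-0.2 -0.6 -2.4] grip 0.0591
q [-0.83  0.16  0.22  1.62  0.01 -1.85]
```

View pics/w4.png

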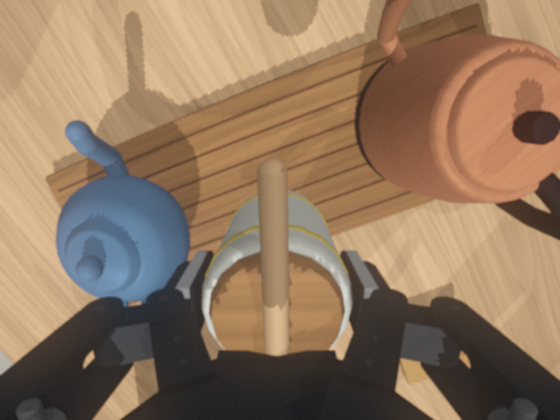

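View pics/d3.png

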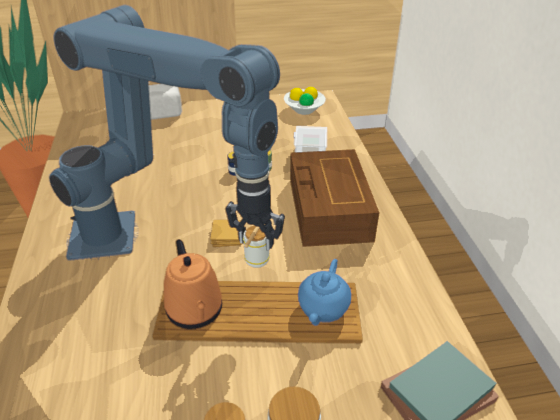

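Run:
```python
from h import *
s,w=cam("wrist")
L=onplane(w,(49,180),.018,s);Rr=onplane(w,(480,6),.018,s);print(L,Rr,np.linalg.norm(L-Rr))
u=(L-Rr)/np.linalg.norm(L-Rr);n=np.array([-u[1],u[0],0]);print("yaw",np.arctan2(u[1],u[0]),"mid",(L+Rr)/2+n*.095)
K=onplane(w,(541,120),.190,s);T=onplane(w,(88,265),.145,s);print("kettle",K,"teapot",T,np.linalg.norm((K-T)[:2]),(K+T)/2)
for nm in ["board_mid","kettle_base","teapot_base"]:
    for q in pinpoint(w,nm)[:1]: print(nm,q,onplane(w,q["at"],.018,s))
a=cam("scene")[1];b=cam("side")[1]
for c in (a,b):
  for nm,z in [("board_mid",.018),("kettle_base",.018),("teapot_base",.018)]:
    for q in pinpoint(c,nm)[:1]: print(nm,q,onplane(c,q["at"],z))
print(onplane(b,(187.5,260),.195),onplane(b,(325.5,277),.147))
print(onplane(a,(234,124),.195),onplane(a,(167,170),.147))
```

```text
[ 0.66766261 -0.51150733  0.018     ] [ 0.16349144 -0.41890929  0.018     ] 0.5126040989623056
yaw -0.18163955671425044 mid [ 0.43273806 -0.37177117  0.018     ]
kettle [ 0.26772642 -0.35087837  0.19      ] teapot [ 0.59086045 -0.41193507  0.145     ] 0.32885182225049037 [ 0.42929344 -0.38140672  0.1675    ]
board_mid {'at': [277.4, 170.5], 'score': 0.75} [ 0.43130293 -0.3792868   0.018     ]
board_mid {'at': [202.1, 178.7], 'score': 0.58} [ 0.43164733 -0.38101067  0.018     ]
kettle_base {'at': [169.9, 195.3], 'score': 0.18} [ 0.58354349 -0.4071758   0.018     ]
teapot_base {'at': [169.1, 197.7], 'score': 0.72} [ 0.59717323 -0.39928976  0.018     ]
board_mid {'at': [259.3, 302.8], 'score': 0.91} [ 0.43854222 -0.36124432  0.018     ]
kettle_base {'at': [229.2, 234.2], 'score': 0.3} [ 0.3862882  -0.08027305  0.018     ]
[ 0.27068387 -0.35331074  0.195     ] [ 0.59511144 -0.41739396  0.147     ]
[ 0.28784917 -0.32984792  0.195     ] [ 0.62210648 -0.37031299  0.147     ]
```

```bash
python3 -m inch '[[0.005,-0.001,0,0,0,0],[0.004,-0.001,0.02,0,0,0],[0,0,0.02,0,0,0],[0,0,0.02,0,0,0],[0,0,0.02,0,0,0],[0,0,0.02,0,0,0],[0,0,0.02,0,0,0],[0,0,0.015,0,0,0],[0,0,0.015,0,0,0],[0,0,0,0,0,0]]'
python3 -c "
from h import *
st();cam('scene','s4');cam('side','d4')"
```

```text
time: 13.15
tool_pos: [0.4328, -0.3831, 0.0909]
tcp_rot: [0.006, -0.489, 0.872, -0.005]
force: [-0.0, 0.3, -2.9]
grip_width: 0.0589
t13.15 pos [ 0.4328 -0.3831  0.0909] x [-0.522 -0.853 -0.006] y [-0.853  0.522 -0.015] z [ 0.016 -0.002 -1.   ] F [-0.   0.3 -2.9] grip 0.0589
q [-0.85  0.19 -0.05  1.32  0.01 -1.87]
```

View pics/d4.png

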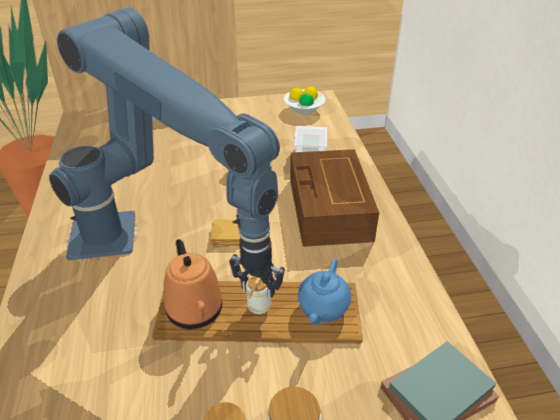

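Pot hangs between kettle (190,290) and teapot (325,295), at (259,300). Lower gently.

```bash
python3 -m inch '[[0,0.001,0.004,0,0,0],[0,0.001,0.003,0,0,0],[0,0,0.003,0,0,0],[0,0,0.003,0,0,0],[0,0,0,0,0,0],[0,0,0,0,0,0],[0,0,0,0,0,0],[0,0,0,0,0,0],[0,0,0,0,0,0],[0,0,0,0,0,0]]'
python3 -c "
from h import *
st()"
```

```text
time: 14.5
tool_pos: [0.4337, -0.3847, 0.0821]
tcp_rot: [0.007, -0.489, 0.872, -0.009]
force: [0.6, -0.5, -3.1]
grip_width: 0.0594
t14.50 pos [ 0.4337 -0.3847  0.0821] x [-0.522 -0.853 -0.003] y [-0.853  0.522 -0.023] z [ 0.022 -0.009 -1.   ] F [ 0.6 -0.5 -3.1] grip 0.0594
q [-0.85  0.19 -0.07  1.29  0.01 -1.87]
```

```bash
python3 -c "
from h import *
togo([.431,-.380,.078])"
```

```text
shift [-0.0026  0.0048  0.004 ] turn [-0.0233  0.0035  0.    ] curyaw 2.592
```

```bash
python3 -m inch '[[-0.001,0.001,0.001,-0.004,0,0],[-0.001,0.001,0.001,-0.004,0,0],[0,0.001,0.001,-0.004,0,0],[0,0,0.001,0,0,0],[0,0,0.001,0,0,0],[0,0,0,0,0,0],[0,0,0,0,0,0],[0,0,0,0,0,0],[0,0,0,0,0,0],[0,0,0,0,0,0]]'
python3 -c "
from h import *
st()"
```

```text
time: 15.75
tool_pos: [0.4322, -0.3815, 0.0782]
tcp_rot: [0.004, -0.489, 0.872, -0.004]
force: [-1.5, 0.1, -0.1]
grip_width: 0.0592
t15.75 pos [ 0.4322 -0.3815  0.0782] x [-0.522 -0.853 -0.003] y [-0.853  0.522 -0.011] z [ 0.011 -0.004 -1.   ] F [-1.5  0.1 -0.1] grip 0.0592
q [-0.84  0.2  -0.07  1.29  0.01 -1.86]
```

```bash
python3 -m inch '[[0,0,0,0,0,0],[0,0,0,0,0,0],[0,0,0,0,0,0],[0,0,0,0,0,0],[0,0,-0.015,0,0,0],[0,0,-0.025,0,0,0],[0,0,-0.03,0,0,0],[0,0,-0.03,0,0,0],[0,0,-0.03,0,0,0],[0,0,-0.03,0,0,0]]' 1
python3 - <<'E'
from h import *
st();s,w=cam('wrist','w5');b=cam('side','d5')[1];a=cam("scene")[1]
for c in (a,b,w):
  for nm,z in [("honey_pot_center",.06),("board_mid",.018)]:
    for q in pinpoint(c,nm)[:1]: print(nm,q,onplane(c,q["at"],z,s))
E
```

```text
time: 17.0
tool_pos: [0.4302, -0.3807, 0.2466]
tcp_rot: [0.004, -0.489, 0.872, -0.006]
force: [-0.2, 0.1, -0.5]
grip_width: 0.0854
t17.00 pos [ 0.4302 -0.3807  0.2466] x [-0.522 -0.853 -0.002] y [-0.853  0.522 -0.014] z [ 0.013 -0.005 -1.   ] F [-0.2  0.1 -0.5] grip 0.0854
q [-0.84  0.16  0.23  1.62  0.01 -1.87]
honey_pot_center {'at': [202.2, 167.6], 'score': 0.63} [ 0.42326375 -0.38363244  0.06      ]
board_mid {'at': [204.0, 176.6], 'score': 0.84} [ 0.41530851 -0.38444421  0.018     ]
honey_pot_center {'at': [258.9, 299.9], 'score': 0.78} [ 0.43472042 -0.38738986  0.06      ]
board_mid {'at': [257.5, 305.3], 'score': 0.87} [ 0.43272106 -0.36883653  0.018     ]
```

View pics/w5.png

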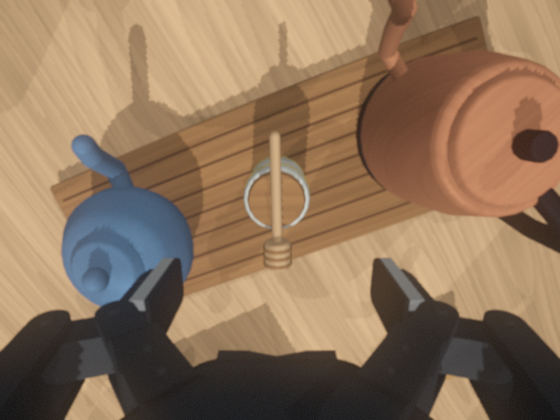

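View pics/d5.png

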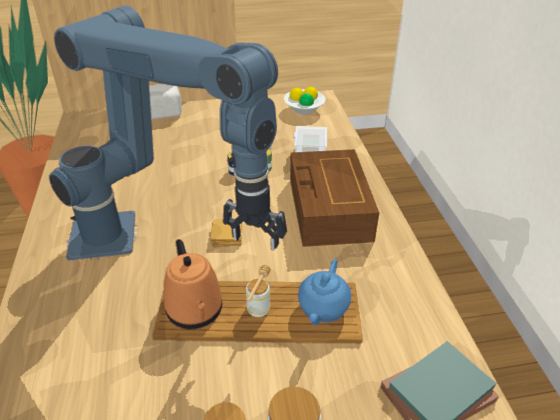

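Run:
```python
from h import *
s,w=cam("wrist")
L=onplane(w,(53,188),.018,s);Rr=onplane(w,(480,20),.018,s);P=onplane(w,(277,199),.102,s)
E=onplane(w,(305,265),.018,s);E2=onplane(w,(195,292),.018,s)
u=(L-Rr)/np.linalg.norm(L-Rr);n=np.array([-u[1],u[0],0]);print(P,(L+Rr)/2,"along",(P-(L+Rr)/2)@u,"across from edge",(P-L)@n, "far edge",(E-L)@n,(E2-L)@n,np.linalg.norm(L-Rr))
K=onplane(w,(537,143),.190,s);T=onplane(w,(96,279),.145,s);print(K,T,(K+T)/2)
```

```text
[ 0.43113686 -0.38044401  0.102     ] [ 0.41337738 -0.46397266  0.018     ] along 0.0017785467673797676 across from edge 0.08537722449141587 far edge 0.1949109293237949 0.18262729044007758 0.5064705069741428
[ 0.27118371 -0.34983014  0.19      ] [ 0.58611582 -0.40916891  0.145     ] [ 0.42864977 -0.37949953  0.1675    ]
```

```bash
python3 -c "
from h import *
plan([.634,.015,.25],1.489)"
```

```text
step mm 44.487150725432976
[-0.044,0.003,-0.001,-0.001,0.001,0.11], [-0.044,0.008,-0.001,-0.001,0.001,0.11], [-0.043,0.013,-0.001,-0.001,0.001,0.11], [-0.041,0.017,-0.001,-0.001,0.001,0.11], [-0.039,0.022,-0.001,-0.001,0.001,0.11], [-0.036,0.026,-0.001,-0.001,0.001,0.11], [-0.033,0.03,-0.001,-0.001,0.001,0.11], [-0.03,0.033,-0.001,-0.001,0.001,0.11], [-0.026,0.036,-0.001,-0.001,0.001,0.11], [-0.022,0.039,-0.001,-0.001,0.001,0.11],
```

```bash
python3 -m inch '[[-0.044,0.003,-0.001,-0.001,0.001,0.11],[-0.044,0.008,-0.001,-0.001,0.001,0.11],[-0.043,0.013,-0.001,-0.001,0.001,0.11],[-0.041,0.017,-0.001,-0.001,0.001,0.11],[-0.039,0.022,-0.001,-0.001,0.001,0.11],[-0.036,0.026,-0.001,-0.001,0.001,0.11],[-0.033,0.03,-0.001,-0.001,0.001,0.11],[-0.03,0.033,-0.001,-0.001,0.001,0.11],[-0.026,0.036,-0.001,-0.001,0.001,0.11],[-0.022,0.039,-0.001,-0.001,0.001,0.11]]' 0 30
python3 -m inch '[[0,0,0.005,0,0,0],[0,0,0.005,0,0,0],[0,0,0.005,0,0,0],[0,0,0.005,0,0,0],[0,0,0.005,0,0,0],[0,0,0,0,0,0],[0,0,0,0,0,0],[0,0,0,0,0,0],[0,0,0,0,0,0],[0,0,0,0,0,0]]'
python3 -c "
from h import *
st();cam('wrist','w6')"
```

```text
time: 18.75
tool_pos: [0.6451, 0.0211, 0.2442]
tcp_rot: [-0.008, 0.061, 0.998, 0.003]
force: [0.7, -1.0, -0.4]
grip_width: 0.0005
time: 20.0
tool_pos: [0.6436, 0.0204, 0.2159]
tcp_rot: [-0.009, 0.061, 0.998, 0.003]
force: [0.0, -0.2, 0.1]
grip_width: -0.0001
t20.00 pos [0.6436 0.0204 0.2159] x [-0.992  0.121  0.019] y [0.122 0.993 0.004] z [-0.018  0.006 -1.   ] F [ 0.  -0.2  0.1] grip -0.0001
q [-0.07  0.38  0.43  1.64  0.01  0.05]
```

View pics/w6.png

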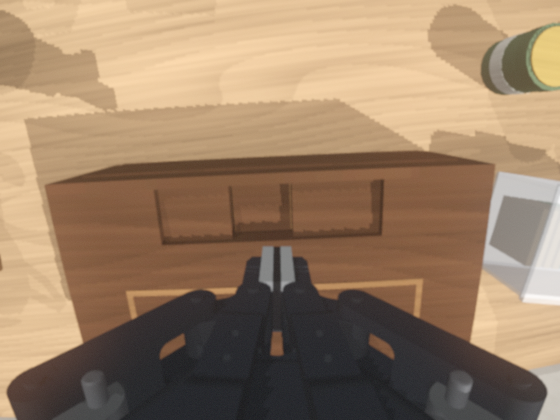

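Run:
```python
from h import *
s,w=cam("wrist");st()
c=cv2.resize(w["frame"][150:260,40:500],None,fx=1.7,fy=3.4,interpolation=cv2.INTER_CUBIC);cv2.imwrite("pics/w7.png",c)
for n,u,z in [("FR",(50,185),.116),("FL",(492,163),.116),("gBR",(163,244),.116),("gBL",(383,236),.116),("gFR",(156,190),.116),("gFL",(383,180),.116),("wBR",(234,236),.108),("wBL",(292,232),.108),("wFR",(231,187),.108),("wFL",(291,184),.108)]:
    print(n,onplane(w,u,z,s).round(4))
```

```text
t20.10 pos [0.6435 0.0204 0.2158] x [-0.992  0.121  0.019] y [0.122 0.993 0.004] z [-0.018  0.006 -1.   ] F [-0.4  0.3  0. ] grip 0.0003
q [-0.07  0.38  0.43  1.64  0.01  0.05]
FR [ 0.5998 -0.1467  0.116 ]
FL [0.6239 0.1848 0.116 ]
gBR [ 0.6565 -0.0694  0.116 ]
gBL [0.6708 0.0998 0.116 ]
gFR [ 0.6141 -0.0655  0.116 ]
gFL [0.6272 0.1014 0.116 ]
wBR [ 0.6594 -0.015   0.108 ]
wBL [0.6617 0.0307 0.108 ]
wFR [ 0.6203 -0.0112  0.108 ]
wFL [0.6235 0.0341 0.108 ]
```

View pics/w7.png

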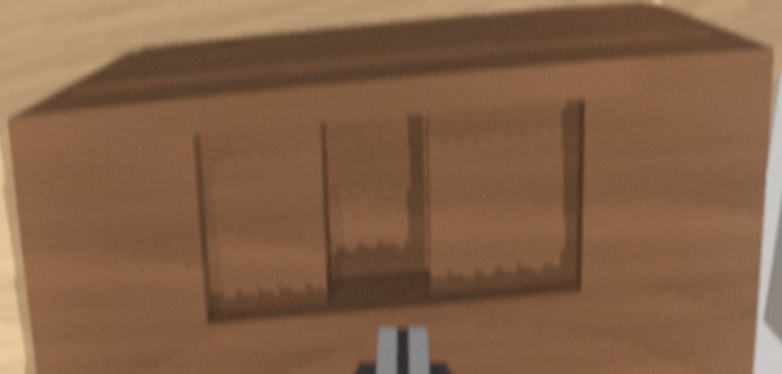

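```bash
python3 -c "
from h import *
togo([.641,.0095,.15],1.487)"
```

```text
shift [-0.     -0.0114  0.0658] turn [ 0.0045 -0.0187 -0.038 ] curyaw 1.449
```

```bash
python3 -m inch '[[0,-0.004,0.01,0,-0.006,-0.012],[0,-0.004,0.01,0,-0.006,-0.012],[0,-0.003,0.01,0,-0.006,-0.012],[0,0,0.01,0,0,0],[0,0,0.01,0,0,0],[0,0,0.01,0,0,0],[0,0,0,0,0,0],[0,0,0,0,0,0],[0,0,0,0,0,0],[0,0,0,0,0,0]]'
python3 -c "
from h import *
st();togo([.641,.0095,.12],1.487);cam('wrist','w8')"
```

```text
time: 21.35
tool_pos: [0.6415, 0.0091, 0.1507]
tcp_rot: [-0.0, 0.042, 0.999, 0.002]
force: [0.5, -0.1, 0.0]
grip_width: 0.0
t21.35 pos [0.6415 0.0091 0.1507] x [-0.997  0.083  0.001] y [0.083 0.997 0.004] z [-0.     0.005 -1.   ] F [ 0.5 -0.1  0. ] grip 0.0000
q [-0.09  0.35  0.26  1.48  0.   -0.01]
shift [0.0005 0.0002 0.0307] turn [ 0.0045 -0.0006  0.0007] curyaw 1.488
```

View pics/w8.png

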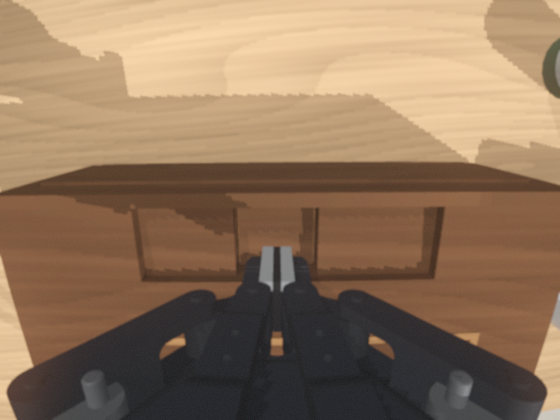

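```bash
python3 -m inch '[[0,0,0.01,0,0,0],[0,0,0.01,0,0,0],[0,0,0.01,0,0,0],[0,0,0.004,0,0,0],[0,0,0.003,0,0,0],[0,0,0.002,0,0,0],[0,0,0.002,0,0,0],[0,0,0,0,0,0],[0,0,0,0,0,0],[0,0,0,0,0,0]]'
python3 -c "
from h import *
st()"
```

```text
time: 22.65
tool_pos: [0.6418, 0.0093, 0.1109]
tcp_rot: [0.001, 0.042, 0.999, 0.002]
force: [0.3, -0.4, 0.3]
grip_width: 0.0002
t22.65 pos [0.6418 0.0093 0.1109] x [-0.997  0.083 -0.002] y [0.083 0.997 0.004] z [ 0.003  0.004 -1.   ] F [ 0.3 -0.4  0.3] grip 0.0002
q [-0.09  0.36  0.19  1.4   0.   -0.01]
```

```bash
python3 -m inch '[[0,0,0.003,0,0,0],[0,0,0.003,0,0,0],[0,0,0.003,0,0,0],[0,0,0.002,0,0,0],[0,0,0.002,0,0,0],[0,0,0.002,0,0,0],[0,0,0,0,0,0],[0,0,0,0,0,0],[0,0,0,0,0,0],[0,0,0,0,0,0]]'
python3 -c "
from h import *
st();cam('side','d6');cam('wrist','w9')"
```

```text
time: 23.9
tool_pos: [0.642, 0.0093, 0.1058]
tcp_rot: [0.004, 0.041, 0.999, 0.002]
force: [-1.9, 0.2, 4.7]
grip_width: 0.0004
t23.90 pos [0.642  0.0093 0.1058] x [-0.997  0.083 -0.008] y [0.083 0.997 0.003] z [ 0.008  0.003 -1.   ] F [-1.9  0.2  4.7] grip 0.0004
q [-0.09  0.36  0.18  1.38  0.   -0.01]
```

View pics/d6.png

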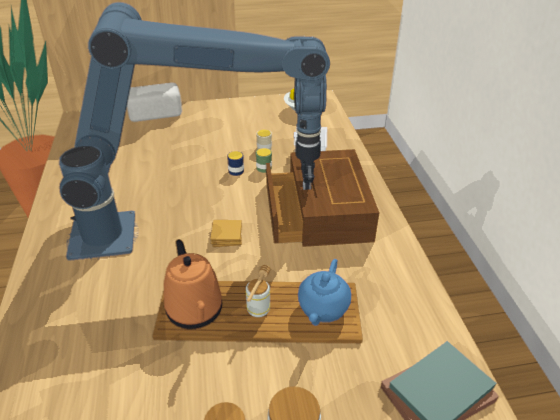

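```bash
python3 -m inch '[[0,0,0.004,0,0,0],[0,0,0.004,0,0,0],[0,0,0.004,0,0,0],[0,0,0.004,0,0,0],[0,0,0,0,0,0],[0,0,-0.01,0,0,0],[0,0,-0.02,0,0,0],[0,0,-0.02,0,0,0],[0,0,-0.02,0,0,0],[0,0,-0.02,0,0,0]]'
python3 -c "
from h import *
st();cam('side','d7');cam('wrist','w9')"
```

```text
time: 25.25
tool_pos: [0.6397, 0.0093, 0.191]
tcp_rot: [0.004, 0.041, 0.999, 0.001]
force: [1.2, -0.0, 0.2]
grip_width: -0.0
t25.25 pos [0.6397 0.0093 0.191 ] x [-0.997  0.083 -0.007] y [0.083 0.997 0.003] z [ 0.008  0.002 -1.   ] F [ 1.2 -0.   0.2] grip -0.0000
q [-0.09  0.34  0.32  1.55  0.   -0.01]
```

View pics/w9.png

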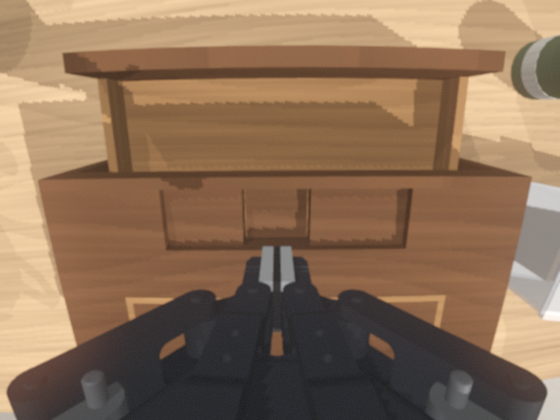

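Run:
```python
from h import *
s,w=cam("wrist");st()
for u in [(284,54),(284,76),(66,56),(80,77),(503,53),(490,74)]: print(u,onplane(w,u,.088,s).round(4))
print(pinpoint(w,"drawer_edge"))
for u in [(46,183),(528,178),(163,250),(406,246)]: print(u,onplane(w,u,.116,s).round(4))
plan([.533,.025,.2],-.084)
```

```text
t25.40 pos [0.6406 0.0092 0.192 ] x [-0.997  0.083 -0.011] y [0.083 0.997 0.003] z [ 0.011  0.002 -1.   ] F [-0.2  0.2  0.3] grip -0.0000
q [-0.09  0.34  0.33  1.55  0.   -0.01]
(284, 54) [0.5331 0.0232 0.088 ]
(284, 76) [0.5473 0.0221 0.088 ]
(66, 56) [ 0.5184 -0.1281  0.088 ]
(80, 77) [ 0.5335 -0.1207  0.088 ]
(503, 53) [0.5409 0.1774 0.088 ]
(490, 74) [0.5548 0.1683 0.088 ]
[{'at': [284.9, 53.0], 'score': 0.65}]
(46, 183) [ 0.6019 -0.1451  0.116 ]
(528, 178) [0.6256 0.1838 0.116 ]
(163, 250) [ 0.6568 -0.0724  0.116 ]
(406, 246) [0.6681 0.0985 0.116 ]
step mm 10.852609444315009
[0.011,0.001,-0.001,-0.0,0.001,-0.157], [0.011,0.002,-0.001,-0.0,0.001,-0.157], [0.01,0.004,-0.001,-0.0,0.001,-0.157], [0.009,0.006,-0.001,-0.0,0.001,-0.157], [0.008,0.007,-0.001,-0.0,0.001,-0.157], [0.007,0.008,-0.001,-0.0,0.001,-0.157], [0.006,0.009,-0.001,-0.0,0.001,-0.157], [0.004,0.01,-0.001,-0.0,0.001,-0.157], [0.003,0.01,-0.001,-0.0,0.001,-0.157], [0.001,0.011,-0.001,-0.0,0.001,-0.157],
```

```bash
python3 -m inch '[[0.01,0.001,-0.001,0,0.001,-0.157],[0.01,0.002,-0.001,0,0.001,-0.157],[0.01,0.004,-0.001,0,0.001,-0.157],[0.009,0.005,-0.001,0,0.001,-0.157],[0.008,0.007,-0.001,0,0.001,-0.157],[0.006,0.008,0,0,0.001,-0.157],[0.005,0.009,0,0,0.001,-0.157],[0.004,0.009,0,0,0.001,-0.157],[0.002,0.01,0,0,0.001,-0.157],[0.001,0.01,0,0,0.001,-0.157]]' 0.6
python3 -c "
from h import *
st();togo([.539,.0245,.13],3.058);cam('wrist','w10')"
```

```text
time: 26.7
tool_pos: [0.528, 0.0248, 0.1749]
tcp_rot: [-0.011, -0.696, 0.718, 0.01]
force: [-0.1, 0.3, -0.7]
grip_width: 0.0514
t26.70 pos [0.528  0.0248 0.1749] x [-0.031 -1.     0.002] y [-0.999  0.031  0.029] z [-0.029 -0.001 -1.   ] F [-0.1  0.3 -0.7] grip 0.0514
q [-0.08  0.08 -0.    1.51 -0.   -1.62]
shift [-0.0002 -0.0123  0.0445] turn [ 0.0286 -0.0026  0.0523] curyaw 3.11
```

View pics/w10.png

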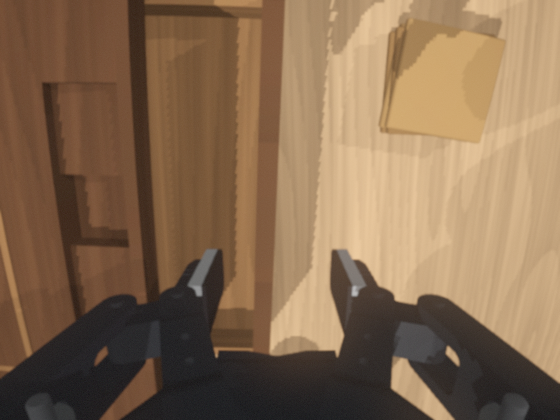

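```bash
python3 -m inch '[[0,-0.003,0,0.01,0,0.017],[0,-0.003,0,0.01,0,0.017],[0,-0.004,0,0.008,0,0.017],[0,0,0.015,0,0,0],[0,0,0.015,0,0,0],[0,0,0.015,0,0,0],[0,0,0,0,0,0],[0,0,0,0,0,0],[0,0,0,0,0,0],[0,0,0,0,0,0]]'
python3 -c "
from h import *
st();togo([.539,.0245,.082],3.058);cam('wrist','w11')"
```

```text
time: 28.0
tool_pos: [0.5366, 0.0243, 0.123]
tcp_rot: [-0.002, -0.675, 0.738, 0.001]
force: [0.2, -0.1, -0.2]
grip_width: 0.0513
t28.00 pos [0.5366 0.0243 0.123 ] x [-0.089 -0.996  0.002] y [-0.996  0.089  0.005] z [-0.005 -0.002 -1.   ] F [ 0.2 -0.1 -0.2] grip 0.0513
q [-0.08  0.09 -0.1   1.39 -0.   -1.56]
shift [-0.0005 -0.0025  0.041 ] turn [ 0.0047 -0.0024 -0.0055] curyaw 3.052
```

View pics/w11.png

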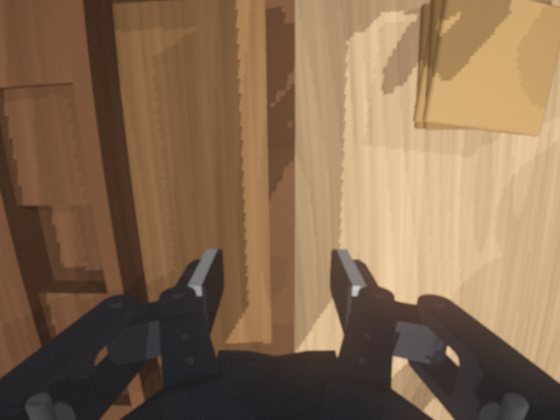

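```bash
python3 -m inch '[[0,0.001,0.012,0,0,0],[0,0.001,0.012,0,0,0],[0,0,0.012,0,0,0],[0,0,0.006,0,0,0],[0,0,0,0,0,0],[0,0,0,0,0,0],[0,0,0,0,0,0],[0,0,0,0,0,0],[0,0,0,0,0,0],[0,0,0,0,0,0]]'
python3 -m inch '[[0,0,0,0,0,0],[0,0,0,0,0,0],[0,0,0,0,0,0],[0,0,0,0,0,0],[0,0,0,0,0,0],[0,0,0,0,0,0],[0,0.005,0,0,0,0],[0,0.01,0,0,0,0],[0,0.012,0,0,0,0],[0,0.012,0,0,0,0]]' 0 50
python3 -c "
from h import *
st()"
```

```text
time: 29.3
tool_pos: [0.5349, 0.0243, 0.0788]
tcp_rot: [-0.002, -0.675, 0.738, 0.0]
force: [-0.8, -0.3, 0.2]
grip_width: 0.051
time: 30.55
tool_pos: [0.496, 0.0273, 0.0791]
tcp_rot: [-0.001, -0.676, 0.737, -0.002]
force: [2.4, -0.9, -1.6]
grip_width: 0.0131
t30.55 pos [0.496  0.0273 0.0791] x [-0.087 -0.996  0.003] y [-0.996  0.087 -0.002] z [ 0.001 -0.004 -1.   ] F [ 2.4 -0.9 -1.6] grip 0.0131
q [-0.08  0.   -0.28  1.29 -0.   -1.56]
```

```bash
python3 -m inch '[[0,0.008,0,0,0,0],[0,0.008,0,0,0,0],[0,0.008,0,0,0,0],[0,0.004,0,0,0,0],[0,0.004,0,0,0,0],[0,0.003,0,0,0,0],[0,0,0,0,0,0],[0,0,0,0,0,0],[0,0,0,0,0,0],[0,0,0,0,0,0]]'
python3 -c "
from h import *
st();cam('scene','s8');cam('side','d8')"
```

```text
time: 31.8
tool_pos: [0.4687, 0.0294, 0.0791]
tcp_rot: [0.008, -0.675, 0.738, -0.01]
force: [5.8, -1.4, -1.6]
grip_width: 0.013
t31.80 pos [0.4687 0.0294 0.0791] x [-0.089 -0.996  0.002] y [-0.996  0.089 -0.026] z [ 0.026 -0.005 -1.   ] F [ 5.8 -1.4 -1.6] grip 0.0130
q [-0.08 -0.09 -0.37  1.27 -0.   -1.56]
```

View pics/d8.png

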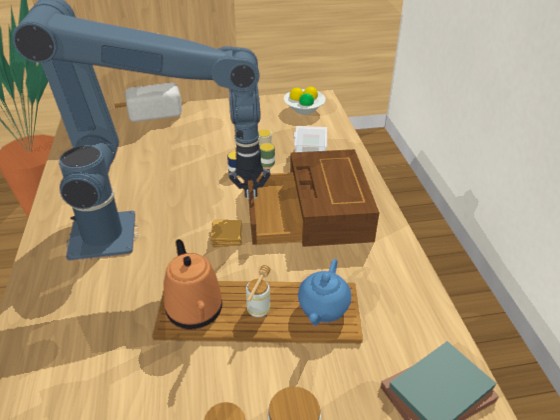

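```bash
python3 -m inch '[[0,0.005,0,0,0,0],[0,0.005,0,0,0,0],[0,0.005,0,0,0,0],[0,0.003,0,0,0,0],[0,0,0,0,0,0],[0,0,0,0,0,0],[0,0,0,0,0,0],[0,0,0,0,0,0],[0,0,0,0,0,0],[0,0,0,0,0,0]]'
python3 -c "
from h import *
st()"
python3 -m inch '[[0,0,0,0,0,0],[0,0,0,0,0,0],[0,0,0,0,0,0],[0,0,0,0,0,0],[0,0,-0.02,0,0,0],[0,0,-0.03,0,0,0],[0,0,-0.04,0,0,0],[0,0,-0.04,0,0,0],[0,0,-0.04,0,0,0],[0,0,0,0,0,0]]' 0.6
python3 -c "
from h import *
st();cam('wrist','w12')"
```

```text
time: 33.15
tool_pos: [0.4686, 0.0294, 0.0794]
tcp_rot: [0.022, -0.674, 0.738, -0.024]
force: [6.1, -1.5, -1.4]
grip_width: 0.0134
t33.15 pos [0.4686 0.0294 0.0794] x [-0.092 -0.996 -0.   ] y [-0.994  0.091 -0.066] z [ 0.066 -0.006 -0.998] F [ 6.1 -1.5 -1.4] grip 0.0134
q [-0.08 -0.14 -0.41  1.23 -0.   -1.56]
time: 34.4
tool_pos: [0.4537, 0.0313, 0.2526]
tcp_rot: [0.02, -0.673, 0.739, -0.02]
force: [1.2, 0.0, 0.5]
grip_width: 0.0512
t34.40 pos [0.4537 0.0313 0.2526] x [-0.094 -0.996 -0.002] y [-0.994  0.094 -0.057] z [ 0.057 -0.003 -0.998] F [1.2 0.  0.5] grip 0.0512
q [-0.08 -0.19 -0.12  1.59  0.   -1.56]
```

View pics/w12.png

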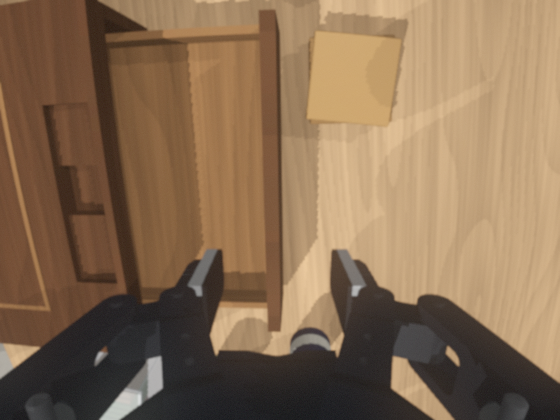

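```bash
python3 -c "
from h import *
plan([.549,.269,.24],3.058)"
```

```text
step mm 25.661683169365293
[-0.025,-0.007,0.001,-0.005,0.0,-0.001], [-0.025,-0.007,0.001,-0.005,0.0,-0.001], [-0.025,-0.007,0.001,-0.005,0.0,-0.001], [-0.025,-0.007,0.001,-0.005,0.0,-0.001], [-0.025,-0.007,0.001,-0.005,0.0,-0.001], [-0.025,-0.007,0.001,-0.005,0.0,-0.001], [-0.025,-0.007,0.001,-0.005,0.0,-0.001], [-0.025,-0.008,0.001,-0.005,0.0,-0.001], [-0.025,-0.008,0.001,-0.005,0.0,-0.001], [-0.024,-0.008,0.001,-0.005,0.0,-0.001],
```

```bash
python3 -m inch '[[-0.025,-0.007,0.001,-0.006,0,0],[-0.03,-0.009,0.001,-0.008,0,0],[-0.035,-0.01,0.001,-0.01,0,0],[-0.035,-0.01,0.001,-0.01,0,0],[-0.035,-0.01,0.001,-0.01,0,0],[-0.035,-0.01,0.001,-0.01,0,0],[-0.03,-0.008,0.001,0,0,0],[-0.02,-0.006,0,0,0,0],[-0.005,-0.002,0,0,0,0],[0,0,0,0,0,0]]' 1
python3 - <<'E'
from h import *
st();s,w=cam('wrist','w13')
for n in ["tin_green_center","tin_navy_center","tin_cream_center"]:
    for q in pinpoint(w,n)[:1]: print(n,q,onplane(w,q["at"],.035,s))
E
```

```text
time: 35.7
tool_pos: [0.5443, 0.2784, 0.2253]
tcp_rot: [-0.013, -0.672, 0.74, 0.008]
force: [0.1, -0.2, 0.1]
grip_width: 0.0855
t35.70 pos [0.5443 0.2784 0.2253] x [-0.097 -0.995  0.009] y [-0.995  0.097  0.029] z [-0.03  -0.007 -1.   ] F [ 0.1 -0.2  0.1] grip 0.0855
q [ 0.36  0.31  0.35  1.65  0.   -1.11]
tin_navy_center {'at': [368.6, 173.0], 'score': 0.6} [0.4440639  0.27198753 0.035     ]
tin_cream_center {'at': [264.4, 300.3], 'score': 0.96} [0.56538435 0.40542653 0.035     ]
```

View pics/w13.png

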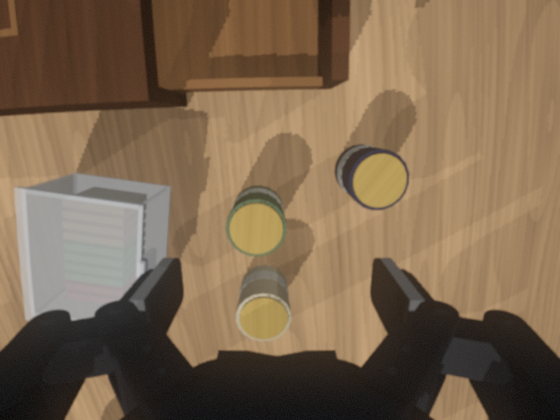

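Run:
```python
from h import *
s,w=cam('wrist');st()
for n,u in dict(g=(257,227),n=(380,180),c=(264,317)).items(): print(n,onplane(w,u,.07,s).round(4))
print("drawer front corner",onplane(w,(348,80),.088,s),"chest corner",onplane(w,(187,96),.116,s))
g=onplane(w,(257,227),.07,s);togo([g[0],g[1],.12],3.058)
```

```text
t35.95 pos [0.5449 0.278  0.2271] x [-0.098 -0.995  0.008] y [-0.995  0.098  0.026] z [-0.027 -0.005 -1.   ] F [ 0.6  0.6 -0.3] grip 0.0854
q [ 0.36  0.31  0.36  1.65  0.   -1.11]
g [0.5622 0.3059 0.07  ]
n [0.4446 0.2728 0.07  ]
c [0.5664 0.4042 0.07  ]
drawer front corner [0.47484559 0.18480428 0.088     ] chest corner [0.5975207  0.18711984 0.116     ]
shift [-0.0303 -0.0173  0.1064] turn [ 0.0264 -0.0076 -0.0147] curyaw 3.043
```

```bash
python3 -m inch '[[-0.01,-0.006,0.01,0.009,0,0],[-0.01,-0.006,0.01,0.009,0,0],[-0.01,-0.006,0.02,0.009,0,0],[0,0,0.02,0,0,0],[0,0,0.02,0,0,0],[0,0,0.02,0,0,0],[0,0,0,0,0,0],[0,0,0,0,0,0],[0,0,0,0,0,0],[0,0,0,0,0,0]]'
python3 - <<'E'
from h import *
st();s,w=cam('wrist','w14');togo([.562,.306,.045],3.058)
E
```

```text
time: 37.2
tool_pos: [0.5683, 0.3099, 0.1214]
tcp_rot: [-0.0, -0.672, 0.741, -0.004]
force: [-0.2, -0.4, -0.0]
grip_width: 0.0854
t37.20 pos [0.5683 0.3099 0.1214] x [-0.097 -0.995  0.006] y [-0.995  0.097 -0.006] z [ 0.006 -0.006 -1.   ] F [-0.2 -0.4 -0. ] grip 0.0854
q [ 0.4   0.37  0.23  1.43 -0.01 -1.07]
shift [0.0041 0.0064 0.0765] turn [-0.0063 -0.0057 -0.0137] curyaw 3.044
```

View pics/w14.png

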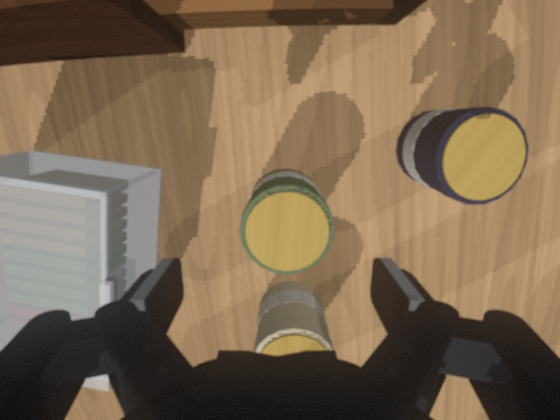

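Run:
```python
from h import *
s,w=cam('wrist')
X=onplane(w,(287,230),.07,s);print(X,rot(s["tcp_rot"]).inv().apply(X-s["tool_pos"]))
print(onplane(w,(161,170),.092,s),onplane(w,(108,388),.092,s))
```

```text
[0.56240962 0.30613145 0.07      ] [0.00404795 0.005842   0.05150424]
[0.6226566  0.26046406 0.092     ] [0.68729121 0.3962576  0.092     ]
```

Run:
```python
from h import *
s,w=cam('wrist')
print(onplane(w,(161,170),.0,s),onplane(w,(108,195),.092,s),onplane(w,(108,285),.092,s))
```

```text
[0.65811438 0.27125715 0.        ] [0.65316446 0.27034816 0.092     ] [0.6662578 0.3218458 0.092    ]
```

```bash
python3 -m inch '[[0.002,0.003,0.01,0,0,0],[0.002,0.003,0.015,0,0,0],[0,0,0.015,0,0,0],[0,0,0.015,0,0,0],[0,0,0.015,0,0,0],[0,0,0.004,0,0,0],[0,0,0,0,0,0],[0,0,0,0,0,0],[0,0,0,0,0,0],[0,0,0,0,0,0]]'
python3 -c "
from h import *
st()"
python3 -m inch '[[0,0,0,0,0,0],[0,0,0,0,0,0],[0,0,0,0,0,0],[0,0,0,0,0,0],[0,0,0,0,0,0],[0,0,-0.01,0,0,0],[0,0,-0.03,0,0,0],[0,0,-0.04,0,0,0],[0,0,-0.04,0,0,0],[0,0,-0.03,0,0,0]]' 0 30
python3 -c "
from h import *
st()"
```

```text
time: 38.6
tool_pos: [0.5614, 0.3054, 0.0415]
tcp_rot: [-0.001, -0.672, 0.741, -0.004]
force: [-0.2, -0.6, -0.4]
grip_width: 0.0851
t38.60 pos [0.5614 0.3054 0.0415] x [-0.097 -0.995  0.006] y [-0.995  0.097 -0.005] z [ 0.005 -0.007 -1.   ] F [-0.2 -0.6 -0.4] grip 0.0851
q [ 0.4   0.39  0.09  1.27 -0.01 -1.08]
time: 39.85
tool_pos: [0.5576, 0.3051, 0.1922]
tcp_rot: [-0.006, -0.672, 0.741, -0.002]
force: [0.1, 0.6, -1.7]
grip_width: 0.0573
t39.85 pos [0.5576 0.3051 0.1922] x [-0.097 -0.995  0.011] y [-0.995  0.097  0.004] z [-0.005 -0.011 -1.   ] F [ 0.1  0.6 -1.7] grip 0.0573
q [ 0.4   0.35  0.34  1.57 -0.01 -1.07]
```

```bash
python3 -m inch '[[0.02,-0.001,0,0,0,0],[0.04,-0.002,0,0,0,-0.007],[0.05,-0.002,0,0,0,-0.007],[0.055,-0.002,0,0,0,0],[0.055,-0.002,0,0,0,0],[0.055,-0.002,0,0,0,0],[0.045,-0.002,0,0,0,0],[0.025,-0.001,0,0,0,0],[0,0,0,0,0,0],[0,0,0,0,0,0]]'
python3 - <<'E'
from h import *
st();s,w=cam('wrist','w15');togo([.536,-.056,.1],3.058)
E
```

```text
time: 41.1
tool_pos: [0.5308, -0.0587, 0.1829]
tcp_rot: [-0.013, -0.675, 0.738, 0.003]
force: [-0.1, 0.0, -2.2]
grip_width: 0.0572
t41.10 pos [ 0.5308 -0.0587  0.1829] x [-0.088 -0.996  0.015] y [-0.996  0.088  0.022] z [-0.023 -0.013 -1.   ] F [-0.1  0.  -2.2] grip 0.0572
q [-0.23  0.09  0.02  1.52 -0.02 -1.71]
shift [-0.0042 -0.0068  0.0827] turn [ 0.0221 -0.0151 -0.004 ] curyaw 3.054
```

View pics/w15.png

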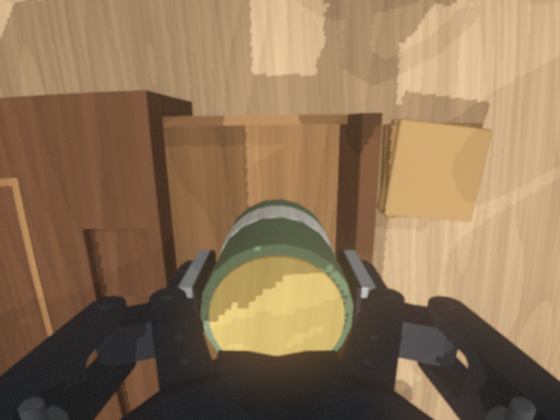

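Run:
```python
from h import *
s,w=cam('wrist')
for n,u,z in [("edge outer",(378,150),.088),("edge inner",(360,150),.088),("chest front top",(160,150),.116),("sidewall top inner",(250,124),.044),("outer corner",(381,113),.088)]: print(n,onplane(w,u,z,s).round(4))
```

```text
edge outer [ 0.4537 -0.1005  0.088 ]
edge inner [ 0.4665 -0.1016  0.088 ]
chest front top [ 0.596  -0.1157  0.116 ]
sidewall top inner [ 0.544  -0.1258  0.044 ]
outer corner [ 0.4512 -0.1257  0.088 ]
```

```bash
python3 -m inch '[[-0.002,-0.003,0,0.007,-0.005,0],[-0.002,-0.004,0,0.007,-0.005,0],[0,0,0.015,0.007,-0.005,0],[0,0,0.015,0,0,0],[0,0,0.015,0,0,0],[0,0,0.015,0,0,0],[0,0,0.015,0,0,0],[0,0,0.01,0,0,0],[0,0,0,0,0,0],[0,0,0,0,0,0]]'
python3 - <<'E'
from h import *
st();togo([.536,-.056,.06],3.058)
E
```

```text
time: 42.45
tool_pos: [0.538, -0.0516, 0.09]
tcp_rot: [-0.0, -0.677, 0.736, 0.001]
force: [0.3, 0.4, -2.1]
grip_width: 0.0571
t42.45 pos [ 0.538  -0.0516  0.09  ] x [-0.082 -0.997 -0.002] y [-0.997  0.082  0.002] z [-0.002  0.002 -1.   ] F [ 0.3  0.4 -2.1] grip 0.0571
q [-0.22  0.11 -0.14  1.32  0.   -1.71]
shift [0.0046 0.0015 0.03  ] turn [0.0021 0.0018 0.0012] curyaw 3.059
```

```bash
python3 -m inch '[[0.003,0.001,0.008,0,0,0],[0.002,0,0.008,0,0,0],[0,0,0.006,0,0,0],[0,0,0.005,0,0,0],[0,0,0.002,0,0,0],[0,0,0.002,0,0,0],[0,0,0,0,0,0],[0,0,0,0,0,0],[0,0,0,0,0,0],[0,0,0,0,0,0]]'
python3 - <<'E'
from h import *
st()
E
```

```text
time: 43.7
tool_pos: [0.538, -0.0572, 0.059]
tcp_rot: [0.001, -0.677, 0.736, -0.0]
force: [0.4, 0.8, -1.5]
grip_width: 0.0576
t43.70 pos [ 0.538  -0.0572  0.059 ] x [-0.082 -0.997 -0.001] y [-0.997  0.082 -0.002] z [ 0.002  0.001 -1.   ] F [ 0.4  0.8 -1.5] grip 0.0576
q [-0.23  0.13 -0.19  1.25  0.   -1.72]
```

```bash
python3 -m inch '[[0,0,0.001,0,0,0],[0,0,0.001,0,0,0],[0,0,0.001,0,0,0],[0,0,0.001,0,0,0],[0,0,0.001,0,0,0],[0,0,0.001,0,0,0],[0,0,0,0,0,0],[0,0,0,0,0,0],[0,0,0,0,0,0],[0,0,0,0,0,0]]'
python3 - <<'E'
from h import *
st()
E
```

```text
time: 44.95
tool_pos: [0.54, -0.0573, 0.0564]
tcp_rot: [0.003, -0.677, 0.736, -0.002]
force: [-1.3, 1.0, 1.7]
grip_width: 0.0574
t44.95 pos [ 0.54   -0.0573  0.0564] x [-0.082 -0.997 -0.001] y [-0.997  0.082 -0.007] z [ 0.007  0.    -1.   ] F [-1.3  1.   1.7] grip 0.0574
q [-0.23  0.13 -0.19  1.24  0.   -1.72]
```

Standing (Fz +1.7). Release and rise.

```bash
python3 -m inch '[[0,0,0,0,0,0],[0,0,0,0,0,0],[0,0,0,0,0,0],[0,0,-0.01,0,0,0],[0,0,-0.02,0,0,0],[0,0,-0.03,0,0,0],[0,0,-0.04,0,0,0],[0,0,-0.04,0,0,0],[0,0,-0.03,0,0,0],[0,0,0,0,0,0]]' 0.85
python3 - <<'E'
from h import *
st();s,w=cam('wrist','w16');plan([.455,.262,.235],3.058)
E
```

```text
time: 46.2
tool_pos: [0.5391, -0.0577, 0.2339]
tcp_rot: [0.003, -0.677, 0.736, -0.003]
force: [1.1, 0.5, -0.2]
grip_width: 0.0725
t46.20 pos [ 0.5391 -0.0577  0.2339] x [-0.082 -0.997  0.   ] y [-0.997  0.082 -0.008] z [ 0.008 -0.001 -1.   ] F [ 1.1  0.5 -0.2] grip 0.0725
q [-0.23  0.08  0.11  1.59  0.   -1.72]
step mm 33.02645782763368
[-0.031,0.011,-0.0,-0.001,0.0,0.0], [-0.031,0.011,-0.0,-0.001,0.0,0.0], [-0.031,0.011,-0.0,-0.001,0.0,0.0], [-0.031,0.011,-0.0,-0.001,0.0,0.0], [-0.031,0.011,-0.0,-0.001,0.0,0.0], [-0.031,0.011,-0.0,-0.001,0.0,0.0], [-0.031,0.011,-0.0,-0.001,0.0,0.0], [-0.031,0.011,-0.0,-0.001,0.0,0.0], [-0.031,0.011,-0.0,-0.001,0.0,0.0], [-0.031,0.011,-0.0,-0.001,0.0,0.0],
```

View pics/w16.png

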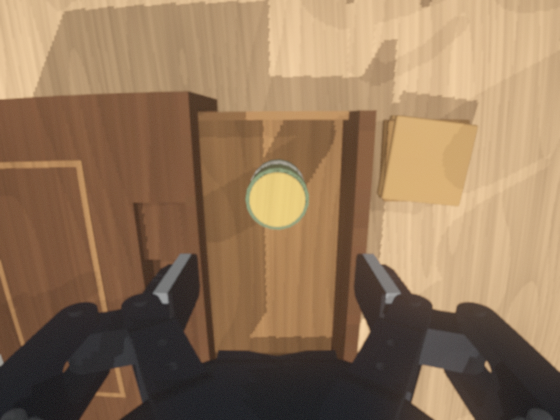

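```bash
python3 -m inch '[[-0.02,0.007,0,0,0,0],[-0.035,0.013,0,0,0,0],[-0.04,0.014,0,0,0,0],[-0.045,0.016,0,0,0,0],[-0.045,0.016,0,0,0,0],[-0.045,0.016,0,0,0,0],[-0.045,0.016,0,0,0,0],[-0.03,0.012,0,0,0,0],[-0.01,0.004,0,0,0,0],[0,0,0,0,0,0]]' 1
python3 - <<'E'
from h import *
st();s,w=cam('wrist','w17')
for n in ["tin_navy_center","tin_cream_center"]:
    for q in pinpoint(w,n)[:1]: print(n,q,onplane(w,q["at"],.035,s))
E
```

```text
time: 47.5
tool_pos: [0.4351, 0.2812, 0.2165]
tcp_rot: [-0.008, -0.679, 0.734, 0.007]
force: [0.4, -0.2, 0.7]
grip_width: 0.0853
t47.50 pos [0.4351 0.2812 0.2165] x [-0.079 -0.997  0.003] y [-0.997  0.079  0.021] z [-0.021 -0.001 -1.   ] F [ 0.4 -0.2  0.7] grip 0.0853
q [ 0.44  0.05  0.04  1.58  0.01 -1.05]
tin_cream_center {'at': [166.5, 310.1], 'score': 0.78} [0.56518647 0.40839951 0.035     ]
```

View pics/w17.png

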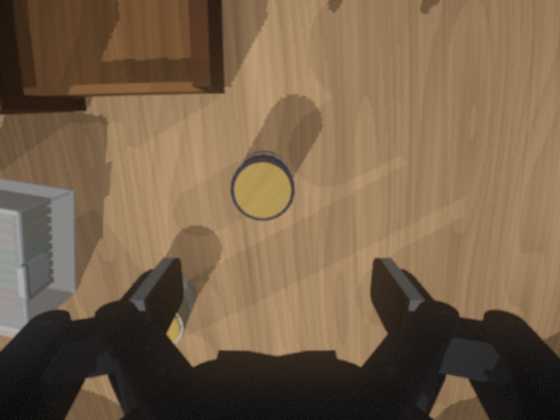

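Run:
```python
from h import *
s,w=cam('wrist');st()
X=onplane(w,(263,190),.07,s);print(X);togo([X[0],X[1],.043],3.058)
```

```text
t47.70 pos [0.4365 0.2799 0.2174] x [-0.082 -0.997  0.002] y [-0.996  0.082  0.019] z [-0.02  -0.001 -1.   ] F [0.7 0.  0.6] grip 0.0855
q [ 0.44  0.04  0.04  1.58  0.01 -1.05]
[0.4450592  0.27199769 0.07      ]
shift [ 0.0068 -0.0126  0.1742] turn [ 0.0195 -0.0022  0.0016] curyaw 3.06
```

```bash
python3 -m inch '[[0.003,-0.003,0,0.007,0,0],[0.002,-0.003,0,0.007,0,0],[0.002,-0.003,0.02,0.005,0,0],[0,0,0.02,0,0,0],[0,0,0.02,0,0,0],[0,0,0.02,0,0,0],[0,0,0.02,0,0,0],[0,0,0.01,0,0,0],[0,0,0,0,0,0],[0,0,0,0,0,0]]'
python3 - <<'E'
from h import *
st();togo([.445,.272,.043],3.058)
s,w=cam('wrist','w18')
E
```

```text
time: 48.95
tool_pos: [0.4511, 0.2666, 0.1076]
tcp_rot: [0.003, -0.674, 0.739, -0.003]
force: [0.6, 1.0, 0.7]
grip_width: 0.0853
t48.95 pos [0.4511 0.2666 0.1076] x [-0.092 -0.996 -0.   ] y [-0.996  0.092 -0.009] z [ 0.009 -0.001 -1.   ] F [0.6 1.  0.7] grip 0.0853
q [ 0.41  0.05 -0.17  1.34 -0.   -1.07]
shift [-0.0048  0.0071  0.0646] turn [-0.0092  0.0001 -0.0084] curyaw 3.05
```

View pics/w18.png

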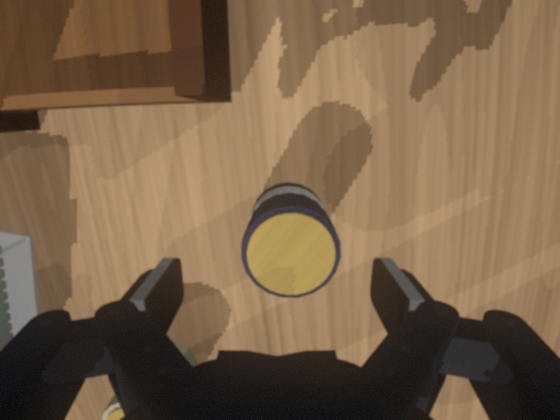

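```bash
python3 -m inch '[[-0.002,0.004,0,0,0,0],[-0.002,0.003,0.01,0,0,0],[0,0,0.015,0,0,0],[0,0,0.015,0,0,0],[0,0,0.015,0,0,0],[0,0,0.007,0,0,0],[0,0,0,0,0,0],[0,0,0,0,0,0],[0,0,0,0,0,0],[0,0,0,0,0,0]]'
python3 -c "
from h import *
st()"
python3 -m inch '[[0,0,0,0,0,0],[0,0,0,0,0,0],[0,0,0,0,0,0],[0,0,0,0,0,0],[0,0,0,0,0,0],[0,0,-0.01,0,0,0],[0,0,-0.03,0,0,0],[0,0,-0.04,0,0,0],[0,0,-0.04,0,0,0],[0,0,-0.03,0,0,0]]' 0 30
python3 -c "
from h import *
st();plan([.5427,.024,.185],3.058)"
```

```text
time: 50.25
tool_pos: [0.4455, 0.2721, 0.0425]
tcp_rot: [0.004, -0.674, 0.739, -0.004]
force: [0.5, -0.1, 0.1]
grip_width: 0.0855
t50.25 pos [0.4455 0.2721 0.0425] x [-0.092 -0.996 -0.001] y [-0.996  0.092 -0.011] z [ 0.011  0.    -1.   ] F [ 0.5 -0.1  0.1] grip 0.0855
q [ 0.42  0.09 -0.27  1.21 -0.   -1.06]
time: 51.5
tool_pos: [0.4404, 0.2705, 0.1936]
tcp_rot: [-0.001, -0.674, 0.739, -0.002]
force: [0.7, 0.3, -2.0]
grip_width: 0.0572
t51.50 pos [0.4404 0.2705 0.1936] x [-0.092 -0.996  0.004] y [-0.996  0.092 -0.002] z [ 0.002 -0.004 -1.   ] F [ 0.7  0.3 -2. ] grip 0.0572
q [ 0.42  0.02 -0.03  1.52 -0.   -1.06]
step mm 26.70488697659975
[0.024,-0.012,0.001,-0.0,-0.0,-0.001], [0.024,-0.012,0.001,-0.0,-0.0,-0.001], [0.024,-0.012,0.001,-0.0,-0.0,-0.001], [0.024,-0.012,0.001,-0.0,-0.0,-0.001], [0.024,-0.012,0.001,-0.0,-0.0,-0.001], [0.024,-0.012,0.001,-0.0,-0.0,-0.001], [0.024,-0.012,0.001,-0.0,-0.0,-0.001], [0.024,-0.012,0.001,-0.0,-0.0,-0.001], [0.024,-0.012,0.001,-0.0,-0.0,-0.001], [0.024,-0.012,0.001,-0.0,-0.0,-0.001],
```

```bash
python3 -m inch '[[0.015,-0.008,0,0,0,0],[0.03,-0.015,0,0,0,-0.004],[0.035,-0.018,0,0,0,-0.004],[0.035,-0.018,0,0,0,0],[0.035,-0.018,0,0,0,0],[0.035,-0.018,0,0,0,0],[0.03,-0.014,0,0,0,0],[0.018,-0.008,0,0,0,0],[0,0,0,0,0,0],[0,0,0,0,0,0]]'
python3 - <<'E'
from h import *
st();s,w=cam('wrist','w19');togo([.5427,.024,.06],3.058)
E
```

```text
time: 52.75
tool_pos: [0.5347, 0.0119, 0.1807]
tcp_rot: [-0.009, -0.675, 0.737, 0.003]
force: [0.1, -0.7, -2.0]
grip_width: 0.0573
t52.75 pos [0.5347 0.0119 0.1807] x [-0.087 -0.996  0.009] y [-0.996  0.088  0.016] z [-0.017 -0.007 -1.   ] F [ 0.1 -0.7 -2. ] grip 0.0573
q [-0.1   0.09  0.01  1.51 -0.01 -1.58]
shift [-0.0137 -0.009   0.1204] turn [ 0.0162 -0.0089 -0.0035] curyaw 3.054
```

View pics/w19.png

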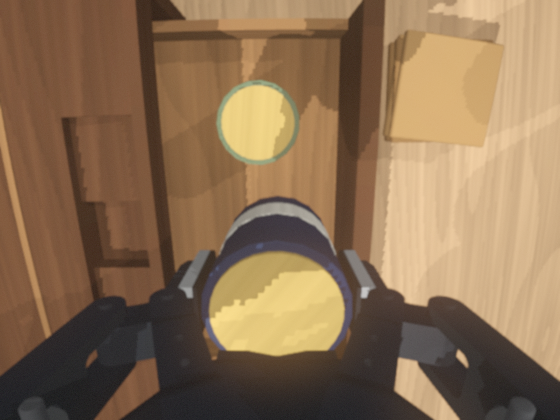

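```bash
python3 - <<'E'
from h import *
s,w=cam('wrist')
print("green",onplane(w,(258,122),.084,s))
E
python3 -m inch '[[-0.005,-0.003,0,0.006,-0.003,0],[-0.005,-0.003,0,0.006,-0.003,0],[-0.003,-0.002,0.015,0.004,-0.003,0],[0,0,0.015,0,0,0],[0,0,0.015,0,0,0],[0,0,0.015,0,0,0],[0,0,0.015,0,0,0],[0,0,0.01,0,0,0],[0,0,0,0,0,0],[0,0,0,0,0,0]]'
python3 - <<'E'
from h import *
st();togo([.5427,.024,.058],3.058)
E
```

```text
green [ 0.54032532 -0.05553066  0.084     ]
time: 54.1
tool_pos: [0.543, 0.0278, 0.0883]
tcp_rot: [0.0, -0.677, 0.736, 0.001]
force: [-0.8, 0.2, -1.6]
grip_width: 0.0576
t54.10 pos [0.543  0.0278 0.0883] x [-0.083 -0.997 -0.001] y [-0.997  0.083  0.001] z [-0.001  0.001 -1.   ] F [-0.8  0.2 -1.6] grip 0.0576
q [-0.07  0.12 -0.14  1.31  0.   -1.56]
shift [ 0.0039 -0.0001  0.0303] turn [0.0011 0.0011 0.0007] curyaw 3.059
```

```bash
python3 -m inch '[[0.002,0,0.008,0,0,0],[0.001,0,0.008,0,0,0],[0,0,0.006,0,0,0],[0,0,0.004,0,0,0],[0,0,0.002,0,0,0],[0,0,0.001,0,0,0],[0,0,0.001,0,0,0],[0,0,0.001,0,0,0],[0,0,0.001,0,0,0],[0,0,0,0,0,0]]'
python3 - <<'E'
from h import *
st()
E
```

```text
time: 55.35
tool_pos: [0.545, 0.0244, 0.0575]
tcp_rot: [0.002, -0.677, 0.736, -0.001]
force: [-0.9, -0.3, -2.5]
grip_width: 0.0572
t55.35 pos [0.545  0.0244 0.0575] x [-0.083 -0.997 -0.001] y [-0.997  0.083 -0.005] z [ 0.005  0.001 -1.   ] F [-0.9 -0.3 -2.5] grip 0.0572
q [-0.08  0.14 -0.18  1.25  0.   -1.57]
```

```bash
python3 -m inch '[[0,0,0.001,0,0,0],[0,0,0.001,0,0,0],[0,0,0.001,0,0,0],[0,0,0.001,0,0,0],[0,0,0,0,0,0],[0,0,0,0,0,0],[0,0,0,0,0,0],[0,0,0,0,0,0],[0,0,0,0,0,0],[0,0,0,0,0,0]]'
python3 - <<'E'
from h import *
st()
E
```

```text
time: 56.6
tool_pos: [0.5474, 0.0243, 0.0573]
tcp_rot: [0.004, -0.677, 0.736, -0.004]
force: [-1.0, -0.8, 3.3]
grip_width: 0.0571
t56.60 pos [0.5474 0.0243 0.0573] x [-0.083 -0.997 -0.001] y [-0.997  0.083 -0.011] z [ 0.011  0.    -1.   ] F [-1.  -0.8  3.3] grip 0.0571
q [-0.08  0.14 -0.18  1.24  0.   -1.57]
```

```bash
python3 -m inch '[[0,0,0,0,0,0],[0,0,0,0,0,0],[0,0,0,0,0,0],[0,0,-0.01,0,0,0],[0,0,-0.02,0,0,0],[0,0,-0.03,0,0,0],[0,0,-0.04,0,0,0],[0,0,-0.04,0,0,0],[0,0,-0.03,0,0,0],[0,0,0,0,0,0]]' 0.85
python3 - <<'E'
from h import *
st();s,w=cam('wrist','w20');plan([.566,.404,.23],3.058)
E
```

```text
time: 57.85
tool_pos: [0.5453, 0.0242, 0.2341]
tcp_rot: [0.004, -0.677, 0.736, -0.003]
force: [0.7, 0.6, 0.3]
grip_width: 0.0724
t57.85 pos [0.5453 0.0242 0.2341] x [-0.083 -0.997 -0.001] y [-0.996  0.083 -0.01 ] z [ 0.01  0.   -1.  ] F [0.7 0.6 0.3] grip 0.0724
q [-0.08  0.09  0.12  1.59  0.   -1.57]
step mm 38.0335784122959
[-0.038,0.001,0.0,-0.001,0.0,0.0], [-0.038,0.001,0.0,-0.001,0.0,0.0], [-0.038,0.001,0.0,-0.001,0.0,0.0], [-0.038,0.001,0.0,-0.001,0.0,0.0], [-0.038,0.001,0.0,-0.001,0.0,0.0], [-0.038,0.001,0.0,-0.001,0.0,0.0], [-0.038,0.001,0.0,-0.001,0.0,0.0], [-0.038,0.001,0.0,-0.001,0.0,0.0], [-0.038,0.001,0.0,-0.001,0.0,0.0], [-0.038,0.001,0.0,-0.001,0.0,0.0],
```

View pics/w20.png

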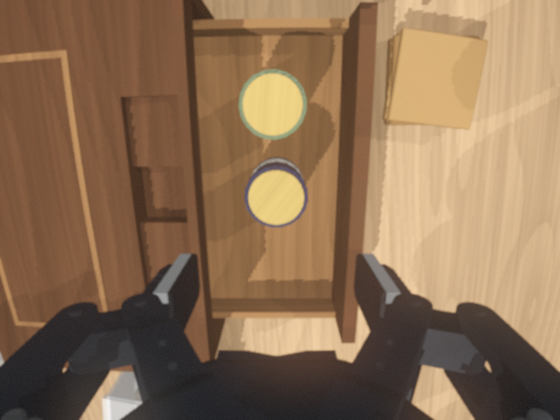

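Green (272,103) and navy (276,195) stand in the drawer. Now the cream tin.

```bash
python3 -m inch '[[-0.02,0.001,0,0,0,0],[-0.04,0.001,0,0,0,0],[-0.05,0.001,0,0,0,0],[-0.055,0.001,0,0,0,0],[-0.055,0.001,0,0,0,0],[-0.055,0.001,0,0,0,0],[-0.05,0.001,0,0,0,0],[-0.035,0.001,0,0,0,0],[-0.015,0,0,0,0,0],[0,0,0,0,0,0]]' 1
python3 - <<'E'
from h import *
st();s,w=cam('wrist','w21')
E
```

```text
time: 59.15
tool_pos: [0.5572, 0.4196, 0.2114]
tcp_rot: [-0.01, -0.679, 0.734, 0.005]
force: [-0.2, -0.4, 0.6]
grip_width: 0.0854
t59.15 pos [0.5572 0.4196 0.2114] x [-0.079 -0.997  0.007] y [-0.997  0.079  0.02 ] z [-0.021 -0.006 -1.   ] F [-0.2 -0.4  0.6] grip 0.0854
q [ 0.55  0.55  0.65  1.69  0.01 -0.94]
```

View pics/w21.png

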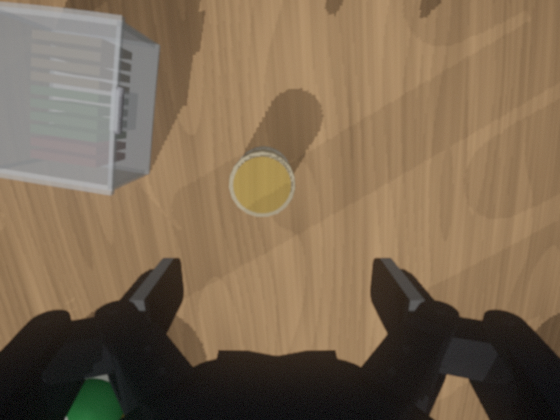

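Run:
```python
from h import *
s,w=cam('wrist');st()
X=onplane(w,(262,185),.07,s);print(X);togo([X[0],X[1],.043],3.058);r=np.array(X-s["tool_pos"]);print(r)
```

```text
t59.25 pos [0.5577 0.418  0.2121] x [-0.081 -0.997  0.008] y [-0.997  0.081  0.02 ] z [-0.02  -0.006 -1.   ] F [ 0.2  0.7 -0. ] grip 0.0854
q [ 0.54  0.55  0.65  1.69  0.01 -0.95]
[0.56600618 0.40450586 0.07      ]
shift [ 0.0115 -0.0127  0.1689] turn [ 0.0197 -0.0076  0.0028] curyaw 3.061
[ 0.00889511 -0.01442502 -0.14133131]
```

```bash
python3 -m inch '[[0.004,-0.002,0,0.007,-0.003,0],[0.004,-0.002,0,0.007,-0.003,0],[0.003,-0.001,0.02,0.005,-0.002,0],[0,0,0.02,0,0,0],[0,0,0.02,0,0,0],[0,0,0.02,0,0,0],[0,0,0.02,0,0,0],[0,0,0.01,0,0,0],[0,0,0,0,0,0],[0,0,0,0,0,0]]'
python3 - <<'E'
from h import *
st();togo([.566,.4045,.043],3.058)
s,w=cam('wrist','w22')
E
```

```text
time: 60.5
tool_pos: [0.5665, 0.3965, 0.1059]
tcp_rot: [0.005, -0.673, 0.739, -0.002]
force: [0.2, 0.4, -0.2]
grip_width: 0.0856
t60.50 pos [0.5665 0.3965 0.1059] x [-0.094 -0.996 -0.005] y [-0.996  0.094 -0.01 ] z [ 0.01   0.004 -1.   ] F [ 0.2  0.4 -0.2] grip 0.0856
q [ 0.51  0.49  0.35  1.42 -0.   -0.96]
shift [-0.0076  0.0019  0.0629] turn [-0.0099  0.005  -0.0103] curyaw 3.048
```

View pics/w22.png

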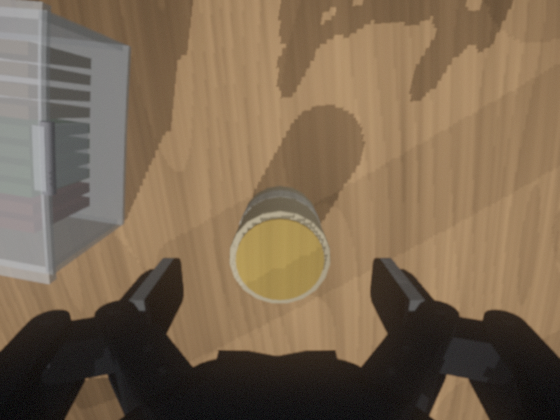

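Tin at (280,257), jaw midline 277: only a back shift along x is needed.

```bash
python3 -m inch '[[-0.004,0.001,0,0,0,0],[-0.003,0.001,0.01,0,0,0],[0,0,0.015,0,0,0],[0,0,0.015,0,0,0],[0,0,0.015,0,0,0],[0,0,0.007,0,0,0],[0,0,0,0,0,0],[0,0,0,0,0,0],[0,0,0,0,0,0],[0,0,0,0,0,0]]'
python3 -c "
from h import *
st()"
python3 -m inch '[[0,0,0,0,0,0],[0,0,0,0,0,0],[0,0,0,0,0,0],[0,0,0,0,0,0],[0,0,0,0,0,0],[0,0,-0.01,0,0,0],[0,0,-0.03,0,0,0],[0,0,-0.04,0,0,0],[0,0,-0.04,0,0,0],[0,0,-0.03,0,0,0]]' 0 30
python3 -c "
from h import *
st();plan([.5494,.1036,.19],3.058)"
```

```text
time: 61.8
tool_pos: [0.5664, 0.4052, 0.0408]
tcp_rot: [0.006, -0.673, 0.739, -0.002]
force: [-0.1, -0.4, 0.0]
grip_width: 0.0852
t61.80 pos [0.5664 0.4052 0.0408] x [-0.093 -0.996 -0.006] y [-0.996  0.093 -0.012] z [ 0.012  0.005 -1.   ] F [-0.1 -0.4  0. ] grip 0.0852
q [ 0.53  0.52  0.27  1.3  -0.   -0.95]
time: 63.05
tool_pos: [0.5619, 0.4029, 0.1912]
tcp_rot: [0.001, -0.673, 0.739, -0.001]
force: [0.3, -0.6, -2.0]
grip_width: 0.0572
t63.05 pos [0.5619 0.4029 0.1912] x [-0.093 -0.996 -0.   ] y [-0.996  0.093 -0.003] z [ 0.003  0.    -1.   ] F [ 0.3 -0.6 -2. ] grip 0.0572
q [ 0.53  0.49  0.53  1.6  -0.   -0.95]
step mm 29.955271541575673
[0.03,-0.002,0.0,-0.0,0.0,-0.001], [0.03,-0.002,0.0,-0.0,0.0,-0.001], [0.03,-0.001,0.0,-0.0,0.0,-0.001], [0.03,-0.001,0.0,-0.0,0.0,-0.001], [0.03,-0.001,0.0,-0.0,0.0,-0.001], [0.03,-0.001,0.0,-0.0,0.0,-0.001], [0.03,-0.001,0.0,-0.0,0.0,-0.001], [0.03,-0.001,0.0,-0.0,0.0,-0.001], [0.03,-0.001,0.0,-0.0,0.0,-0.001], [0.03,-0.001,0.0,-0.0,0.0,-0.001],
```

```bash
python3 -m inch '[[0.015,-0.001,0,0,0,0],[0.03,-0.002,0,0,0,-0.005],[0.04,-0.002,0,0,0,-0.005],[0.045,-0.002,0,0,0,0],[0.045,-0.002,0,0,0,0],[0.045,-0.002,0,0,0,0],[0.04,-0.002,0,0,0,0],[0.025,-0.001,0,0,0,0],[0.005,0,0,0,0,0],[0,0,0,0,0,0]]'
python3 - <<'E'
from h import *
st();s,w=cam('wrist','w23');togo([.5494,.1036,.06],3.058)
E
```

```text
time: 64.3
tool_pos: [0.5425, 0.0961, 0.1778]
tcp_rot: [-0.006, -0.676, 0.737, 0.002]
force: [-0.4, -0.9, -1.1]
grip_width: 0.0572
t64.30 pos [0.5425 0.0961 0.1778] x [-0.087 -0.996  0.006] y [-0.996  0.087  0.012] z [-0.013 -0.005 -1.   ] F [-0.4 -0.9 -1.1] grip 0.0572
q [ 0.06  0.12  0.05  1.51 -0.   -1.43]
shift [-0.0085 -0.0078  0.1176] turn [ 0.0125 -0.0066 -0.0024] curyaw 3.056
```

View pics/w23.png

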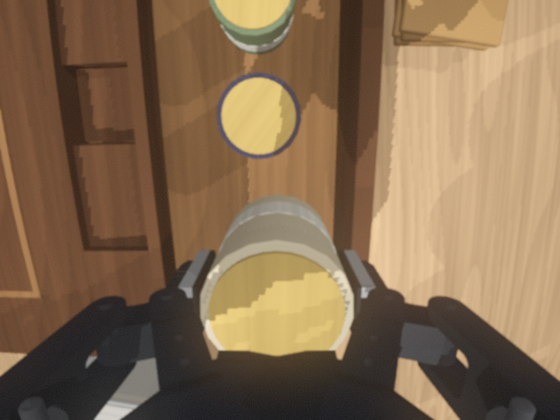

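```bash
python3 -m inch '[[-0.003,-0.002,0,0.005,-0.003,0],[-0.003,-0.002,0,0.005,-0.003,0],[-0.002,-0.002,0.015,0.003,0,0],[0,0,0.015,0,0,0],[0,0,0.015,0,0,0],[0,0,0.015,0,0,0],[0,0,0.015,0,0,0],[0,0,0.01,0,0,0],[0,0,0,0,0,0],[0,0,0,0,0,0]]'
python3 - <<'E'
from h import *
st();togo([.5494,.1036,.058],3.058)
E
```

```text
time: 65.6
tool_pos: [0.5482, 0.1073, 0.0842]
tcp_rot: [-0.001, -0.678, 0.735, 0.001]
force: [-0.3, 0.2, -1.7]
grip_width: 0.0574
t65.60 pos [0.5482 0.1073 0.0842] x [-0.081 -0.997 -0.   ] y [-0.997  0.081  0.002] z [-0.002  0.    -1.   ] F [-0.3  0.2 -1.7] grip 0.0574
q [ 0.07  0.16 -0.1   1.31  0.   -1.42]
shift [ 0.0036 -0.0015  0.0262] turn [0.0023 0.     0.002 ] curyaw 3.06
```

```bash
python3 -m inch '[[0.001,-0.001,0.008,0,0,0],[0.001,0,0.008,0,0,0],[0,0,0.006,0,0,0],[0,0,0.002,0,0,0],[0,0,0.001,0,0,0],[0,0,0.001,0,0,0],[0,0,0.001,0,0,0],[0,0,0.001,0,0,0],[0,0,0.001,0,0,0],[0,0,0,0,0,0]]'
python3 - <<'E'
from h import *
st()
E
```

```text
time: 66.85
tool_pos: [0.551, 0.1051, 0.0561]
tcp_rot: [0.001, -0.678, 0.735, -0.001]
force: [-0.3, -0.4, -2.1]
grip_width: 0.0575
t66.85 pos [0.551  0.1051 0.0561] x [-0.081 -0.997 -0.001] y [-0.997  0.081 -0.003] z [ 0.003  0.    -1.   ] F [-0.3 -0.4 -2.1] grip 0.0575
q [ 0.07  0.18 -0.13  1.25  0.   -1.42]
```

```bash
python3 -m inch '[[0,0,0.001,0,0,0],[0,0,0.001,0,0,0],[0,0,0.001,0,0,0],[0,0,0.001,0,0,0],[0,0,0,0,0,0],[0,0,0,0,0,0],[0,0,0,0,0,0],[0,0,0,0,0,0],[0,0,0,0,0,0],[0,0,0,0,0,0]]'
python3 - <<'E'
from h import *
st()
E
```

```text
time: 68.1
tool_pos: [0.5534, 0.1048, 0.0558]
tcp_rot: [0.003, -0.678, 0.735, -0.003]
force: [0.3, -0.5, 2.7]
grip_width: 0.0576
t68.10 pos [0.5534 0.1048 0.0558] x [-0.082 -0.997 -0.001] y [-0.997  0.082 -0.008] z [ 0.009  0.    -1.   ] F [ 0.3 -0.5  2.7] grip 0.0576
q [ 0.07  0.18 -0.14  1.25 -0.   -1.42]
```

```bash
python3 -m inch '[[0,0,0,0,0,0],[0,0,0,0,0,0],[0,0,0,0,0,0],[0,0,-0.01,0,0,0],[0,0,-0.02,0,0,0],[0,0,-0.03,0,0,0],[0,0,-0.04,0,0,0],[0,0,-0.04,0,0,0],[0,0,-0.03,0,0,0],[0,0,0,0,0,0]]' 0.85
python3 - <<'E'
from h import *
st();s,w=cam('wrist','w24');cam('scene','s24');cam('side','d24')
E
```

```text
time: 69.35
tool_pos: [0.5515, 0.1051, 0.2324]
tcp_rot: [0.003, -0.678, 0.735, -0.002]
force: [0.6, 0.7, -0.6]
grip_width: 0.0727
t69.35 pos [0.5515 0.1051 0.2324] x [-0.082 -0.997 -0.002] y [-0.997  0.082 -0.007] z [ 0.007  0.001 -1.   ] F [ 0.6  0.7 -0.6] grip 0.0727
q [ 0.07  0.13  0.16  1.59  0.   -1.42]
```

View pics/w24.png

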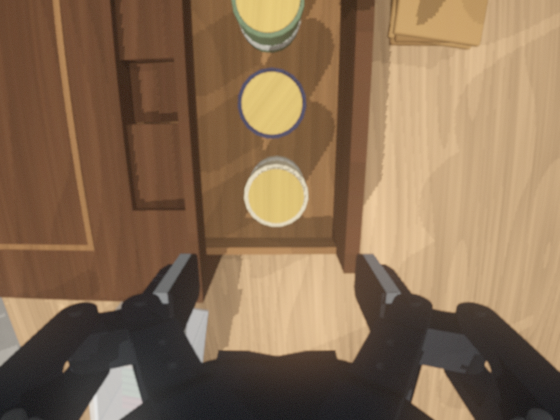

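View pics/d24.png

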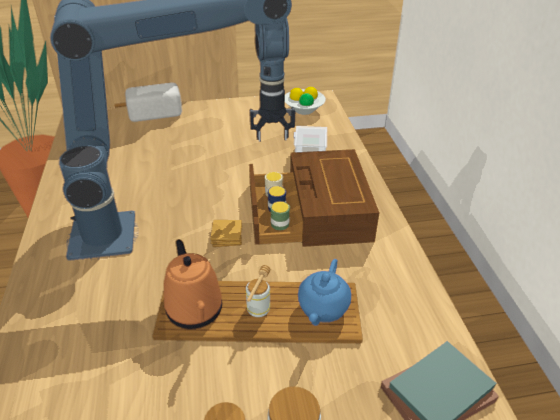

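View pics/s24.png

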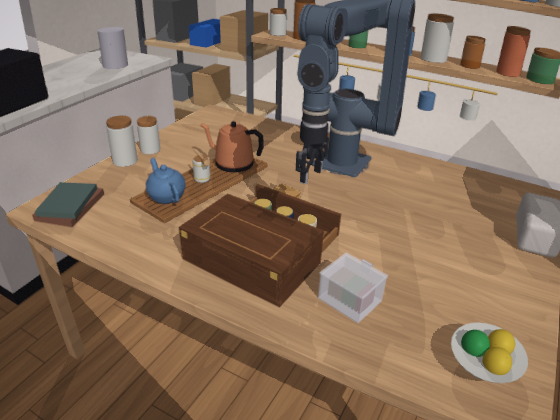

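```bash
python3 -c "
from h import *
plan([.425,.034,.2],1.487)"
```

```text
step mm 14.560087683428637
[0.008,0.012,0.003,0.0,0.0,-0.157], [0.006,0.013,0.003,0.0,0.0,-0.157], [0.004,0.014,0.003,0.0,0.0,-0.157], [0.002,0.014,0.003,0.0,0.0,-0.157], [-0.0,0.014,0.003,0.0,0.0,-0.157], [-0.003,0.014,0.003,0.0,0.0,-0.157], [-0.005,0.013,0.003,0.0,0.0,-0.157], [-0.007,0.013,0.003,0.0,0.0,-0.157], [-0.009,0.011,0.003,0.0,0.0,-0.157], [-0.01,0.01,0.003,0.0,0.0,-0.157],
```

```bash
python3 -c "
from h import *
plan([.425,.034,.2],1.487,exact=True)"
```

```text
step mm 14.560087683428637
[0.008,0.012,0.003,0.0,-0.0,0.157], [0.01,0.01,0.003,0.0,-0.0,0.157], [0.011,0.009,0.003,0.0,-0.0,0.157], [0.013,0.007,0.003,0.0,-0.0,0.157], [0.013,0.005,0.003,0.0,-0.0,0.157], [0.014,0.003,0.003,0.0,-0.0,0.157], [0.014,0.0,0.003,0.0,-0.0,0.157], [0.014,-0.002,0.003,0.0,-0.0,0.157], [0.014,-0.004,0.003,0.0,-0.0,0.157], [0.013,-0.006,0.003,0.0,-0.0,0.157],
```

```bash
python3 -m inch '[[0.008,0.012,0.003,0,0,0.157],[0.01,0.01,0.003,0,0,0.157],[0.011,0.009,0.003,0,0,0.157],[0.013,0.007,0.003,0,0,0.157],[0.013,0.005,0.003,0,0,0.157],[0.014,0.003,0.003,0,0,0.157],[0.014,0,0.003,0,0,0.157],[0.014,-0.002,0.003,0,0,0.157],[0.014,-0.004,0.003,0,0,0.157],[0.013,-0.006,0.003,0,0,0.157]]' 0 40
python3 -c "
from h import *
st();togo([.425,.034,.12],1.487);cam('wrist','w25')"
```

```text
time: 70.75
tool_pos: [0.408, 0.0359, 0.1763]
tcp_rot: [-0.02, 0.066, 0.998, -0.001]
force: [-0.3, -0.7, -0.2]
grip_width: 0.0001
t70.75 pos [0.408  0.0359 0.1763] x [-0.99   0.132  0.039] y [ 0.132  0.991 -0.004] z [-0.04   0.001 -0.999] F [-0.3 -0.7 -0.2] grip 0.0001
q [-0.07 -0.22 -0.29  1.54 -0.    0.06]
shift [-0.0193  0.0006  0.0556] turn [-0.0035 -0.0396 -0.0488] curyaw 1.438
```

View pics/w25.png

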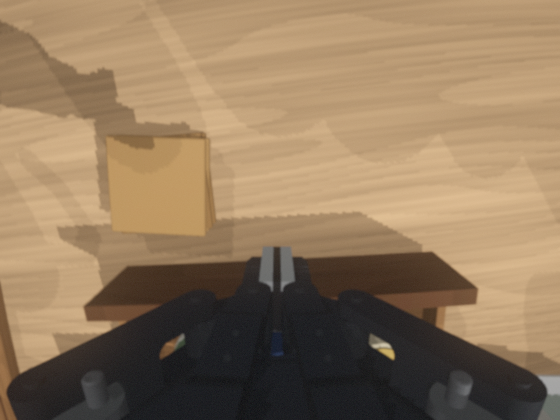

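```bash
python3 -m inch '[[0,0,0.02,0,-0.01,-0.012],[0,0,0.025,0,-0.01,-0.012],[0,0,0.025,0,-0.01,-0.012],[0,0,0.02,0,-0.01,-0.012],[0,0,0,0,-0.05,0],[0,0,0,0,-0.05,0],[0,0,0,0,-0.05,0],[0,0,0,0,-0.05,0],[0,0,0,0,0,0],[0,0,0,0,0,0]]'
python3 -c "
from h import *
st();togo([.45,.0325,.085],1.487)"
```

```text
time: 72.05
tool_pos: [0.3941, 0.0369, 0.0674]
tcp_rot: [0.089, 0.033, 0.995, -0.005]
force: [0.5, 0.7, -1.0]
grip_width: -0.0001
t72.05 pos [0.3941 0.0369 0.0674] x [-0.982  0.064 -0.178] y [ 0.066  0.998 -0.005] z [ 0.177 -0.016 -0.984] F [ 0.5  0.7 -1. ] grip -0.0001
q [-0.07 -0.48 -0.71  1.16 -0.   -0.01]
shift [-0.0583 -0.0008 -0.0074] turn [-0.0029  0.1787  0.0184] curyaw 1.505
```

```bash
python3 -m inch '[[-0.009,0,-0.002,0,0,0],[-0.009,0,-0.002,0,0,0],[-0.009,0,-0.002,0,0,0],[-0.009,0,-0.002,0,0,0],[-0.009,0,-0.002,0,0,0],[-0.003,0,0.0005,0,0,0],[-0.003,0,0.0005,0,0,0],[-0.003,0,0.0005,0,0,0],[-0.003,0,0.0005,0,0,0],[0,0,0,0,0,0]]'
python3 -c "
from h import *
st();cam('side','d26')"
```

```text
time: 73.3
tool_pos: [0.4539, 0.033, 0.0866]
tcp_rot: [0.088, 0.032, 0.996, -0.005]
force: [0.2, -0.3, 0.3]
grip_width: 0.0004
t73.30 pos [0.4539 0.033  0.0866] x [-0.982  0.063 -0.176] y [ 0.065  0.998 -0.005] z [ 0.176 -0.016 -0.984] F [ 0.2 -0.3  0.3] grip 0.0004
q [-0.07 -0.31 -0.55  1.15 -0.   -0.01]
```

View pics/d26.png

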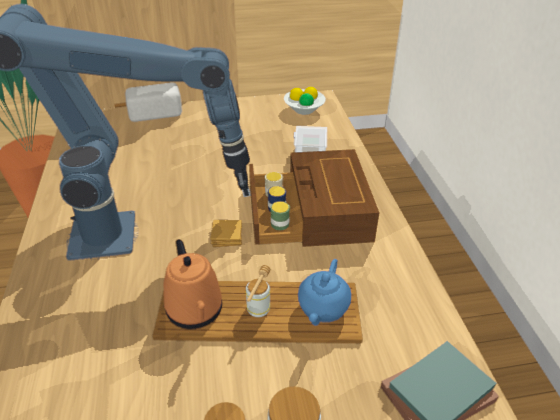

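```bash
python3 -m inch '[[-0.004,0,0.0015,0,0,0],[-0.005,0,0.0015,0,0,0],[-0.006,0,0.0015,0,0,0],[-0.007,0,0.0015,0,0,0],[-0.008,0,0.0015,0,0,0],[-0.008,0,0.0015,0,0,0],[-0.008,0,0.0015,0,0,0],[-0.008,0,0.0015,0,0,0],[-0.008,0,0.0015,0,0,0],[-0.006,0,0.001,0,0,0]]'
python3 -c "
from h import *
st();cam('side','d27');cam('wrist','w27')"
```

```text
time: 74.6
tool_pos: [0.5249, 0.028, 0.0831]
tcp_rot: [0.085, 0.032, 0.996, -0.006]
force: [-5.8, 0.7, 4.3]
grip_width: -0.0002
t74.60 pos [0.5249 0.028  0.0831] x [-0.983  0.063 -0.17 ] y [ 0.065  0.998 -0.006] z [ 0.169 -0.017 -0.985] F [-5.8  0.7  4.3] grip -0.0002
q [-0.07 -0.1  -0.38  1.12 -0.   -0.01]
```

View pics/d27.png

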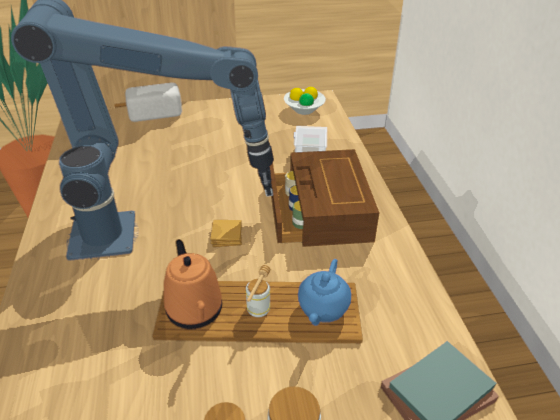

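```bash
python3 -m inch '[[-0.008,0,0.001,0,0,0],[-0.008,0,0.001,0,0,0],[-0.008,0,0.001,0,0,0],[-0.008,0,0.001,0,0,0],[-0.008,0,0.001,0,0,0],[-0.008,0,0.001,0,0,0],[-0.008,0,0.001,0,0,0],[-0.008,0,0.001,0,0,0],[-0.008,0,0.001,0,0,0],[-0.008,0,0.001,0,0,0]]'
python3 -c "
from h import *
st();cam('side','d28')"
```

```text
time: 75.95
tool_pos: [0.5854, 0.0236, 0.0819]
tcp_rot: [0.061, 0.032, 0.998, -0.007]
force: [-24.5, 1.5, 17.1]
grip_width: 0.0001
t75.95 pos [0.5854 0.0236 0.0819] x [-0.99   0.063 -0.123] y [ 0.065  0.998 -0.009] z [ 0.122 -0.017 -0.992] F [-24.5   1.5  17.1] grip 0.0001
q [-0.07  0.1  -0.17  1.17 -0.01 -0.01]
```

Run:
```python
from h import *
s,b=cam("side");s,a=cam("scene")
c=cv2.resize(b["frame"][120:260,210:390],None,fx=4,fy=4,interpolation=cv2.INTER_CUBIC);cv2.imwrite("pics/d29.png",c)
s,w=cam("wrist","w29")
```

```text
(no output)
```

View pics/d29.png

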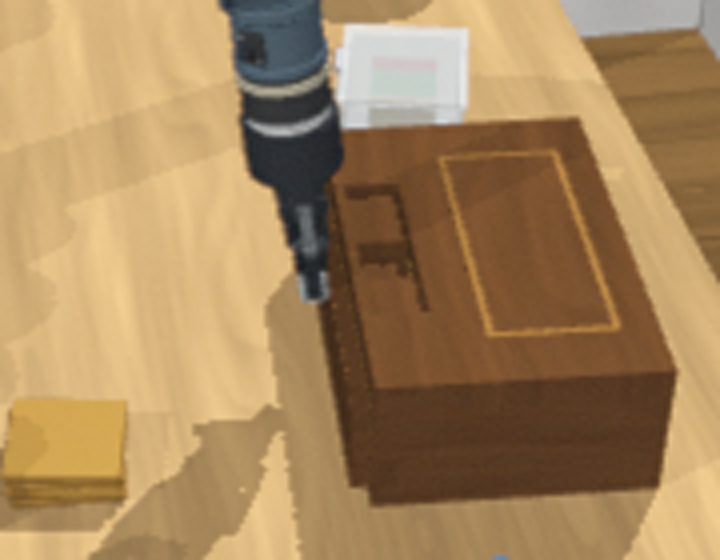

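View pics/w29.png

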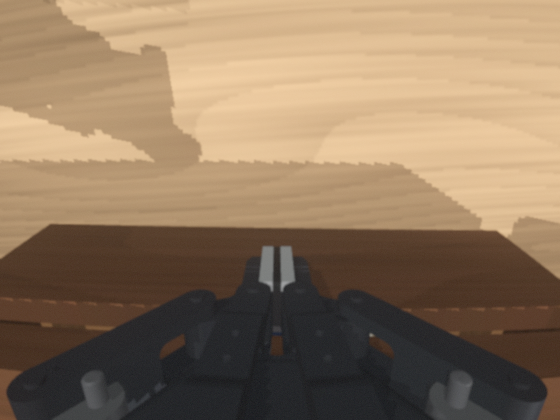

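```bash
python3 -m inch '[[-0.003,0,-0.001,0,-0.01,0],[-0.003,0,-0.001,0,-0.01,0],[-0.003,0,-0.001,0,-0.01,0],[-0.003,0,-0.001,0,-0.01,0],[-0.003,0,0,0,-0.01,0],[0,0,0,0,0,0],[0,0,0,0,0,0],[0,0,0,0,0,0],[0,0,0,0,0,0],[0,0,0,0,0,0]]'
python3 -c "
from h import *
st();cam('side','d28')"
```

```text
time: 77.4
tool_pos: [0.5805, 0.0241, 0.0808]
tcp_rot: [0.066, 0.031, 0.997, -0.008]
force: [-5.4, -0.1, 4.1]
grip_width: 0.0002
t77.40 pos [0.5805 0.0241 0.0808] x [-0.989  0.062 -0.133] y [ 0.064  0.998 -0.011] z [ 0.132 -0.02  -0.991] F [-5.4 -0.1  4.1] grip 0.0002
q [-0.07  0.08 -0.2   1.15 -0.01 -0.01]
```

```bash
python3 -m inch '[[-0.006,0,-0.002,0,-0.01,0],[-0.007,0,-0.002,0,-0.01,0],[-0.008,0,-0.001,0,-0.005,0],[-0.008,0,-0.001,0,-0.005,0],[-0.008,0,-0.001,0,-0.005,0],[-0.008,0,-0.001,0,-0.005,0],[-0.008,0,-0.001,0,-0.005,0],[-0.008,0,-0.001,0,-0.005,0],[-0.008,0,-0.001,0,-0.005,0],[-0.008,0,-0.001,0,-0.005,0]]'
python3 - <<'E'
from h import *
st()
s,b=cam("side")
c=cv2.resize(b["frame"][120:260,210:390],None,fx=4,fy=4,interpolation=cv2.INTER_CUBIC);cv2.imwrite("pics/d30.png",c)
E
```

```text
time: 78.7
tool_pos: [0.5858, 0.0237, 0.0818]
tcp_rot: [0.02, 0.03, 0.999, -0.01]
force: [-20.0, 0.6, 12.5]
grip_width: -0.0001
t78.70 pos [0.5858 0.0237 0.0818] x [-0.997  0.059 -0.04 ] y [ 0.06   0.998 -0.019] z [ 0.038 -0.021 -0.999] F [-20.    0.6  12.5] grip -0.0001
q [-0.06  0.19 -0.07  1.27 -0.02 -0.01]
```

View pics/d30.png

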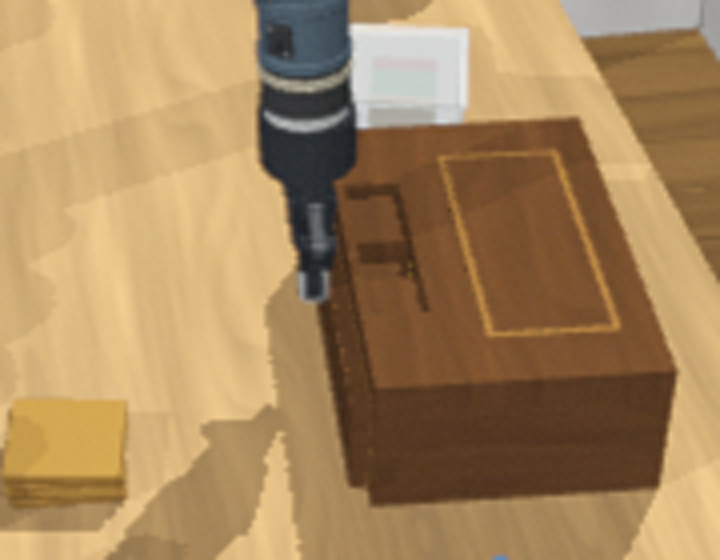

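```bash
python3 -m inch '[[-0.008,0,-0.002,0,-0.03,0],[-0.009,0,-0.002,0,-0.04,0],[-0.01,0,-0.002,0,-0.04,0],[-0.01,0,-0.001,0,-0.04,0],[-0.011,0,0,0,-0.04,0],[-0.011,0,0,0,-0.04,0],[-0.012,0,0,0,-0.04,0],[-0.012,0,0,0,-0.04,0],[-0.012,0,0,0,-0.04,0],[-0.012,0,0,0,-0.04,0]]'
python3 - <<'E'
from h import *
st()
s,b=cam("side")
c=cv2.resize(b["frame"][120:260,210:390],None,fx=4,fy=4,interpolation=cv2.INTER_CUBIC);cv2.imwrite("pics/d31.png",c)
s,a=cam("scene","s31")
E
```

```text
time: 80.0
tool_pos: [0.5993, 0.0227, 0.0787]
tcp_rot: [0.118, 0.025, 0.993, -0.018]
force: [-37.0, 0.3, 23.8]
grip_width: -0.0002
t80.00 pos [0.5993 0.0227 0.0787] x [-0.971  0.045 -0.235] y [ 0.054  0.998 -0.03 ] z [ 0.233 -0.042 -0.972] F [-37.    0.3  23.8] grip -0.0002
q [-0.06  0.03 -0.28  1.03 -0.03 -0.01]
```

View pics/d31.png

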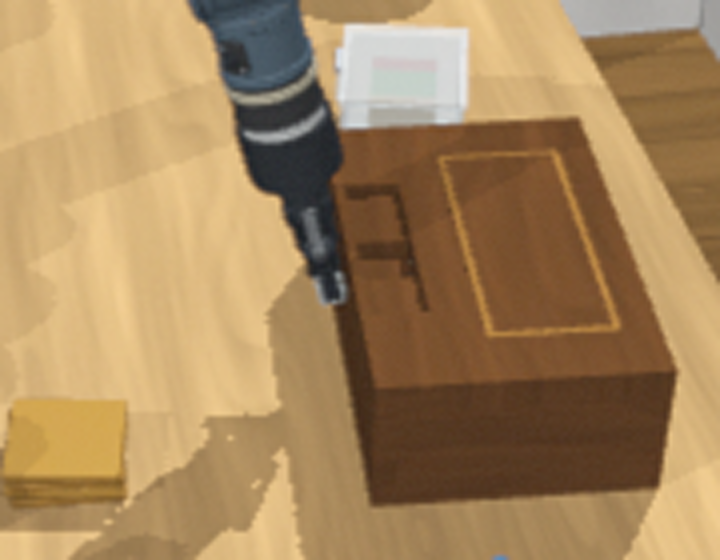

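```bash
python3 -m inch '[[0,0,0,0,0,0],[0,0,0,0,0,0],[0.002,0,0,0,0,0],[0.003,0,0,0,0,0],[0.004,0,0,0,0,0],[0.005,0,0,0,0,0],[0.005,0,0,0,0,0],[0.005,0,0,0,0,0],[0.005,0,0,0,0,0],[0.005,0,0,0,0,0]]'
python3 - <<'E'
from h import *
st()
s,b=cam("side")
c=cv2.resize(b["frame"][120:260,210:390],None,fx=4,fy=4,interpolation=cv2.INTER_CUBIC);cv2.imwrite("pics/d32.png",c)
E
```

```text
time: 81.35
tool_pos: [0.5649, 0.0247, 0.0703]
tcp_rot: [0.119, 0.025, 0.992, -0.018]
force: [0.0, 0.1, 1.2]
grip_width: -0.0001
t81.35 pos [0.5649 0.0247 0.0703] x [-0.97   0.045 -0.238] y [ 0.053  0.998 -0.029] z [ 0.236 -0.041 -0.971] F [0.  0.1 1.2] grip -0.0001
q [-0.06 -0.06 -0.38  1.01 -0.03 -0.01]
```

View pics/d32.png

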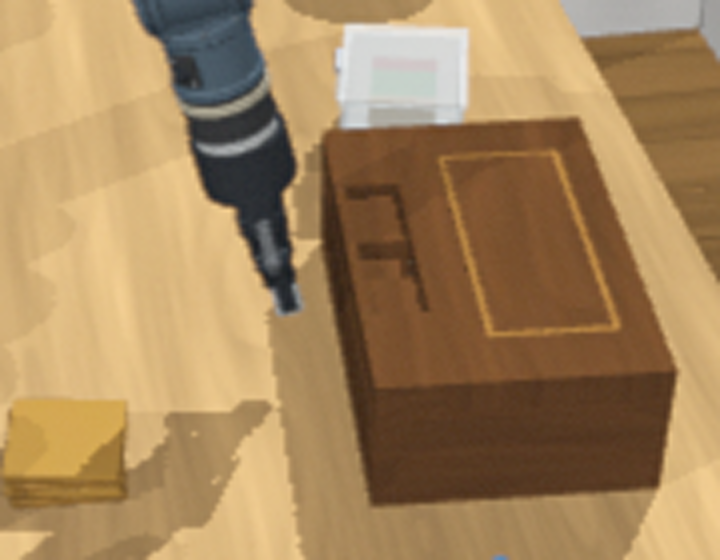

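```bash
python3 -m inch '[[0.01,0,-0.01,0,0,0],[0.01,0,-0.02,0,0.02,0],[0.01,0,-0.03,0,0.04,0],[0.01,0,-0.03,0,0.04,0],[0,0,-0.03,0,0.04,0],[0,0,-0.03,0,0.04,0],[0,0,0,0,0.03,0],[0,0,0,0,0,0],[0,0,0,0,0,0],[0,0,0,0,0,0]]'
python3 - <<'E'
from h import *
st()
s,b=cam("side","d33");s,a=cam("scene","s33")
for n in ["honey_pot_center","board_mid","kettle_base","teapot_base","caddy_center","coasters_center"]:
    A=pinpoint(a,n)[:1];B=pinpoint(b,n)[:1]
    if A and B: print(n,tri([ray(a,A[0]["at"]),ray(b,B[0]["at"])]))
E
```

```text
time: 82.65
tool_pos: [0.4945, 0.0327, 0.2083]
tcp_rot: [0.008, 0.026, 1.0, -0.015]
force: [0.8, 0.1, 0.3]
grip_width: 0.0004
t82.65 pos [0.4945 0.0327 0.2083] x [-0.998  0.052 -0.017] y [ 0.053  0.998 -0.029] z [ 0.015 -0.03  -0.999] F [0.8 0.1 0.3] grip 0.0004
q [-0.05 -0.05 -0.07  1.53 -0.03  0.  ]
honey_pot_center (array([ 0.43513132, -0.38293957,  0.06471543]), [np.float64(0.001651709105561748), np.float64(0.0016517091055616906)])
board_mid (array([ 0.43088172, -0.3772384 ,  0.03331459]), [np.float64(0.0038261165438177444), np.float64(0.0038261165438179786)])
caddy_center (array([0.71635076, 0.3152087 , 0.038124  ]), [np.float64(0.0010489559263121941), np.float64(0.001048955926312293)])
coasters_center (array([ 0.37559611, -0.06852024,  0.02918925]), [np.float64(0.006257726537940397), np.float64(0.00625772653794038)])
```

View pics/d33.png

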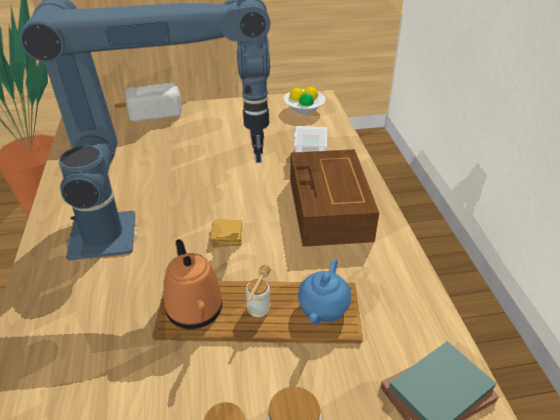

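View pics/s33.png

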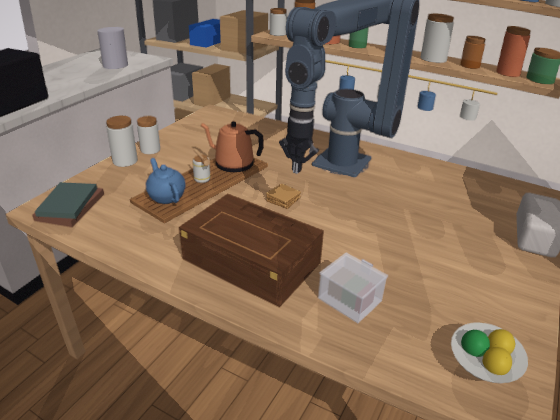

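The drawer's front is flush with the chest. The pot stands between the kettle and the teapot at (259,297), within about 7 mm of the board's middle. The coasters and caddy haven't moved, and no tins are left on the table.

```bash
python3 -c "
from plant import *
print(hand_in())"
```

```text
the job is handed in; nothing more can be done
None
```

I finished the job and handed it in at about 83 s of the 210 s allowed; the hand-in gives no verdict.

**What I did**
- **Honey pot:** I stood it on the tea board between the kettle and the teapot.
- **Catch and drawer:** I found the finger well with the wrist camera, about 7 mm to the -y side of the groove's middle. I pressed the catch there and pulled the sprung drawer out to its stop.
- **Tins:** There were three this time: green, navy and cream, no red. The green one had been knocked a few centimetres aside, so I measured it again before picking it up. I stood all three upright in a row in the drawer.
- **Shutting:** I pushed the drawer until it was flush, and it stayed shut after I backed off.

**Last checks**
- **Drawer:** its front is flush with the chest in the final side picture. I did not read the drawer or catch values directly.
- **Tins in the shut drawer:** I last saw them upright before closing, and cannot see them now.
- **Pot position:** the last camera fix puts it about 4 mm along and 6 mm across from the board's middle. An earlier check against the board's edges suggested up to 9 mm across, while the line from kettle to teapot gave 2–3 mm. All are within the 20 mm allowed.
- **Caddy and coasters:** both were where they started, to within the accuracy of the cameras.
- **Kettle and teapot:** the networks gave no usable final position for them. I judged them unmoved from the pictures only.

**What went less well:** the first two pushes stalled about 15 mm short because the wrist gave way. Closing the drawer took about 37 N along the drawer's travel (about 44 N in total) at the fingertips, more than the roughly 15 N expected.

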